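# Re-fuse the three-pole fuse unit

## Task

Re-fuse this unit: hold the recessed release button down with the pin tool while you push the sliding guard open, then take out every spent fuse link that is still inside and put it in the scrap bin. Fit all three ways with new links of the right size, the ones whose blades sit in the contact jaws at both ends; leave the too-short and the too-long link lying where they are. Finish with the guard pushed fully shut and latched and the pin tool standing in its stand again, and do not disturb the other things on the bench.

Things in the scene. Friction and masses are not known exactly. Their poses are not given: they have to be found in the camera images.
- fuse_unit: fixed light-grey fuse unit, 75 mm high; origin on the bench under the centre of its fuse bay; x: the way its guard slides open (away from the robot, turned up to 15 degrees), y across, z up. It spans x -80..190, y -100..100 mm. Open-topped bay: x -58..58, y -96..96, floor 18 mm above the bench. Behind it a 70 mm high terminal box, over which the open guard parks
- striker (a point): middle of the fixed steel striker pin that the guard's latch hook catches, in front of the shut guard's latch block; it sits between two steel cheeks (32 mm across, 16 mm along x) that reach 106 mm above the bench. Axes as the unit's
- shutter (a joint): how far the sliding guard (mid-grey plate 112 x 190 x 5 mm, upper face 80 mm above the bench) is open, m: 0 shut and covering the bay, 0.130 fully open. Slides along the unit's +x with about 2 N of friction once released; locked at 0 by the latch. Pushed back with about 10 N it latches by itself, the hook riding under the striker over the last 10 mm
- release (a joint): how far the release button is pressed, m: 0 up, 0.008 fully down; sprung, 1.6 N at first, 4.8 N fully down. The hook is clear of the striker with the button 5 mm or more down; keep it down while pushing the guard. With the guard open the hook reaches back over the unit to x 54 mm, 88 to 98 mm above the bench, in line with way 2
- well_mouth (a point): centre of the mouth of the 18 x 18 mm square well in the guard's latch block, on its upper face 110 mm above the bench; at unit x -36 mm, y 0 when shut; moves with the guard; axes as the unit's. The block is 36 mm (x) by 40 mm (y) and stands 30 mm above the guard plate. The button, a dark plunger 15 mm across, lies 12 mm down the well when up, 20 mm when pressed
- way1 (a point): centre of a fully seated link in way 1 of the fuse unit, 41 mm above the bench (the link then stands on the bay floor); axes as the unit's, link blades along x. Ways are 56 mm apart along y. At 29 to 43 mm either side along x stand two pairs of copper jaws that take the blades: gap 11 mm, flared to about 26 mm at the mouth, 53 mm above the bench
- way2 (a point): centre of a fully seated link in way 2 of the fuse unit, 41 mm above the bench (the link then stands on the bay floor); axes as the unit's, link blades along x. Ways are 56 mm apart along y. At 29 to 43 mm either side along x stand two pairs of copper jaws that take the blades: gap 11 mm, flared to about 26 mm at the mouth, 53 mm above the bench
- way3 (a point): centre of a fully seated link in way 3 of the fuse unit, 41 mm above the bench (the link then stands on the bay floor); axes as the unit's, link blades along x. Ways are 56 mm apart along y. At 29 to 43 mm either side along x stand two pairs of copper jaws that take the blades: gap 11 mm, flared to about 26 mm at the mouth, 53 mm above the bench
- link1_mid (a point): new fuse link standing upright: white ceramic block 50 long x 30 wide x 46 mm high, a flat steel blade (15 long, 6 thick, 18 mm high, at half height) out of each end, 80 mm overall, about 0.16 kg; the point is its centre, 23 mm above its underside; x along the blades, y across, z up. On the grey mat right of the unit; the right size for the ways
- link2_mid (a point): new fuse link standing upright: white ceramic block 50 long x 30 wide x 46 mm high, a flat steel blade (15 long, 6 thick, 18 mm high, at half height) out of each end, 80 mm overall, about 0.16 kg; the point is its centre, 23 mm above its underside; x along the blades, y across, z up. On the grey mat right of the unit; the right size for the ways
- link3_mid (a point): new fuse link standing upright: white ceramic block 50 long x 30 wide x 46 mm high, a flat steel blade (15 long, 6 thick, 18 mm high, at half height) out of each end, 80 mm overall, about 0.16 kg; the point is its centre, 23 mm above its underside; x along the blades, y across, z up. On the grey mat right of the unit; the right size for the ways
- short_link_mid (a point): too-short link of the same build and width: block 34 x 30 x 46 mm, 60 mm long overall, point at its centre; on the mat among the new ones; its blades do not reach the jaws; to be left there
- long_link_mid (a point): too-long link of the same build and width: block 74 x 30 x 46 mm, 104 mm long overall, point at its centre; on the mat among the new ones; it does not go in between the jaws; to be left there
- spent1_mid (a point): spent link, same size, build and axes as the new ones (80 x 30 x 46 mm, point at its centre), with a dark indicator stud popped up 6 mm on its top. If present it is seated in way 1 at the start, under the shut guard; it lifts straight out
- spent2_mid (a point): spent link, same size, build and axes as the new ones (80 x 30 x 46 mm, point at its centre), with a dark indicator stud popped up 6 mm on its top. If present it is seated in way 2 at the start, under the shut guard; it lifts straight out
- spent3_mid (a point): spent link, same size, build and axes as the new ones (80 x 30 x 46 mm, point at its centre), with a dark indicator stud popped up 6 mm on its top. If present it is seated in way 3 at the start, under the shut guard; it lifts straight out
- pin_grip (a point): T-shaped pin tool, 0.12 kg; the point is the centre of its black cross-bar, 90 (x) x 18 (y) x 20 mm high. Below the bar: neck 12 mm thick and 18 mm high, steel collar 30 mm across and 5 mm high, steel pin 8 mm thick and 55 mm long, its tip 88 mm below the point. Starts upright in the pin stand, collar on the stand's top, point 103 mm above the bench
- pin_tool: the same pin tool, origin at the pin's tip, z up along the pin, x along the cross-bar
- stand_hole (a point): centre of the mouth of the 16 x 16 mm hole through the pin stand, a fixed aluminium block 72 x 72 mm and 70 mm high, left of the unit; the pin tool's point stands 33 mm above it when the tool is in place
- scrap_bin: fixed red open bin 150 (x) x 175 mm (y), 60 mm high, walls 4 mm; origin at the centre of its underside; z up
- multimeter: bystander: dark hand-held meter 160 x 82 x 34 mm lying beyond the unit; origin at its underside
- choke: bystander: copper-wound ring coil 76 mm across and 30 mm high; origin at its underside
- screwdriver: bystander: screwdriver lying on the bench; origin at its underside
Mind the look-alikes: they are no part of the job. What is shaped like the part that bears link2_mid but green is not meant.

How it is judged:
By the outcome, as a careful person would: the job done as asked, in the order asked, and still so for the second after the job is handed in, with the robot touching nothing.
Of spent1, spent2, spent3 only 1 to 3 are there at a start; the rules pass over those that are not, and their reading is None.
At some moment in a run one of link1, link2, link3 may be knocked a few centimetres aside while the robot is not near it.
It also fails if it takes over 210 s, if anything falls off the work surface, if the arm or the gripper's body presses on something with over 40 N, if the wrist force passes 120 N, or if a joint passes its speed limit or range.

## Robot

A 6-joint arm with a two-finger parallel gripper is mounted at the origin on the work surface. World frame = base frame: x ahead of the robot, y to its left, z up, the work surface at z = 0. Lengths are in mm, angles in rad, forces in N, time in s.
With the tool pointing down it reaches from about 275 to 750 mm from the base axis. Payload 10.2 kg.
Tool frame: the origin (TCP) lies midway between the tips of the shut fingers; the grasp point (between the pads) lies 19 mm behind it; y points along the fingers, z is the direction in which the jaws open and shut, and the axes are right-handed (so a half turn about y gives the same grasp; the last joint's range is limited). The gripper opens to 85 mm and grips with 20 to 120 N. Pads are 22 mm wide; open, the fingers measure 114 mm over their backs; the gripper's body (76 mm by 85 mm) begins 54 mm behind the grasp point. The pads swing forward as they close: fully open they stand 13 mm farther back than shut.
Start: joints at [1.034, 0.313, 1.498, -0, 1.331, -0.223], TCP at [162.067, 499.365, 231.294] pointing down, gripper open.
Joint ranges: [-2.94, 2.94], [-0.97, 2.17], [0.19, 2.56], [-1.23, 4.37], [0.02, 3.11], [-2.88, 2.88]. Speed limits (rad/s): [2.39, 2.39, 3.01, 3.14, 3.14, 3.14].

## Interface

Orientations are given as a unit quaternion [w, x, y, z].
In Python, from rig import ctrl gives the robot as it stands.
- The arm moves only by the shell command python3 -m inch 'ROWS' [OPENING] [FORCE]. ROWS is JSON, one flat list of numbers, 6 for each row, row after row: the shift along the tool's x, y, z in cm, then the turn, a rotation vector about the tool's x, y, z in rad. A call has 1 to 8 rows; each row is the pose to reach, as a shift and turn from the pose commanded when the call began, along the tool's axes at that moment; what a row does not reach only later rows make up. A row lasts 1/12 s, in which the tool goes at most 41.7 mm and 7.16 degrees, less where a joint would pass 70% of its speed; a pose out of reach is approached as far as the arm can. A call with a gripper value outside its range is refused whole. OPENING is the gripper command: -1 is fully open, 1 is shut, values between are in proportion, set as the call begins (- or left out, the last holds). The fingers move at their own pace and stop on an object; FORCE is the grip in N (left out, the last holds). Time passes only in rows, so rows that repeat a pose let the fingers close. It gives the time, the measured TCP pose, the force and the opening at its end, in the units of the state.
- ctrl.sense(): the state, without advancing time (a new reading comes with each control period).
- ctrl.capture(name): name is "side" or "top" or "wrist"; returns the picture (384x512x3 uint8, red, green, blue); there is no depth.
- ctrl.get_calibration(name): a dict with "fx", "fy", "cx", "cy" (pixels), "world_to_cam" (4x4, takes a point from world to camera coordinates). Camera axes: x right, y down, z forward; pixel columns grow to the right and rows downward; lengths in mm; the calibration is good to about 2 mm. The wrist camera is an equidistant fisheye: a pixel r from the principal point sees the ray r / f radians off the axis. A picture is of the moment at which its call begins: read the wrist's pose just before it. get_calibration takes no time and is no camera call; for the wrist camera it gives the pose at the moment of the call.
- ctrl.finish_job(): hands the job in, once; it reports no verdict.
Trained networks look in the newest picture that a camera, given by its name, has taken for a name from the list of things; names that differ only in an ending like _2 or _b are one class to them, and where a whole thing is asked for, a point or a joint stands for the part that bears it (a point fixed in the world has none). Each returns a list of dicts, best first, with "score" (0 to 1); they miss things now and then, are a little off and sometimes report something else, mostly with a low value. They report only what shows in the picture. A call takes as long as a camera call. They do not tell look-alikes from the thing itself.
- ctrl.search_frame(thing, camera): "uv" ([column, row] in pixels, amid what is visible of it).
The state is a dict: "time_s": time; "joints": joint angles; "dq": joint speeds; "tau": joint torques, N m; "eef_pos": TCP position; "ee_rot": TCP orientation; "force": force on the tool from outside, world axes, zero at the start; "wrist_torque": the same for the moment, N m; "grip_width": opening from 0.0 (shut) to 1.0 (fully open).
Only numpy, scipy, OpenCV 4.12 (cv2) and the standard library are available. Lean on these libraries where they do the work, as an engineer would, in place of code of your own. Each camera call takes 0.05 s, during which the arm holds its last target.

## Working session

There is one attempt and no reset: what is moved stays moved. The work goes in short steps, Python scripts to look and compute and a shell command to move; the robot and the scene stay as the last step left them, time stands still between calls to the robot, and variables do not carry over. Pictures are saved under pics/ and viewed, and the job is handed in when it is done.

```bash
ls -la; mkdir -p pics; cat > h.py <<'E'
import numpy as np, cv2
from rig import ctrl
from scipy.spatial.transform import Rotation as R
def snap(cam,name,scale=1.5,crop=None):
    im=np.asarray(ctrl.capture(cam)); 
    np.save('pics/%s.npy'%name,im)
    b=im[:,:,::-1]
    if crop: u0,v0,u1,v1=crop; b=b[v0:v1,u0:u1]
    b=cv2.resize(b,None,fx=scale,fy=scale,interpolation=cv2.INTER_CUBIC)
    cv2.imwrite('pics/%s.png'%name,b); return im
def rot(s): 
    q=s['ee_rot']; return R.from_quat([q[1],q[2],q[3],q[0]])
def ray(c,uv,fish=False):
    x=(uv[0]-c['cx'])/c['fx'];y=(uv[1]-c['cy'])/c['fy']
    if fish:
        r=np.hypot(x,y); d=np.array([np.sin(r)*x/max(r,1e-9),np.sin(r)*y/max(r,1e-9),np.cos(r)])
    else: d=np.array([x,y,1.])
    T=np.array(c['world_to_cam']);Rm=T[:3,:3];o=-Rm.T@T[:3,3]
    return o,Rm.T@d
def at_z(c,uv,z,fish=False):
    o,d=ray(c,uv,fish); return o+d*(z-o[2])/d[2]
def proj(c,p,fish=False):
    T=np.array(c['world_to_cam']);q=T[:3,:3]@np.asarray(p,float)+T[:3,3]
    if fish:
        h=np.hypot(q[0],q[1]);a=np.arctan2(h,q[2]);k=a/max(h,1e-9)
        return np.array([c['cx']+c['fx']*q[0]*k,c['cy']+c['fy']*q[1]*k])
    return np.array([c['cx']+c['fx']*q[0]/q[2],c['cy']+c['fy']*q[1]/q[2]])
E
python3 - <<'E'
from h import *
s=ctrl.sense();print(s)
for c in('side','top','wrist'):
    snap(c,c+'0'); k=ctrl.get_calibration(c);print(c,k['fx'],k['fy'],k['cx'],k['cy'],np.round(k['world_to_cam'],3).tolist())
E
```

```text
total 12
drwxr-xr-x  3 agent agent 4096 Dec  7 09:40 .
drwxr-xr-x 23 root  root  4096 Dec  7 09:40 ..
drwxr-xr-x  2 agent agent 4096 Dec  7 09:40 pics
{'time_s': 0.0, 'joints': array([ 1.03357270e+00,  3.13458425e-01,  1.49844343e+00,  1.54143028e-05,
        1.33097483e+00, -2.23373071e-01]), 'dq': array([-1.15764284e-06,  1.66592411e-03, -1.73158783e-05,  6.66780729e-04,
       -1.17211270e-03, -2.83181154e-04]), 'tau': array([ 5.31614569e-04, -4.12263644e+01, -2.59744620e+01, -1.40927214e-04,
        4.10814624e-03,  1.21301574e-05]), 'eef_pos': array([161.94191146, 499.1345108 , 230.72836803]), 'ee_rot': array([-0.69799827,  0.69883742, -0.11068276,  0.1103359 ]), 'force': array([-0.17814534, -0.42675817, -0.49276038]), 'wrist_torque': array([0.00269359, 0.03526373, 0.0049848 ]), 'grip_width': 1.0016521318084708}
side 467.09705716671726 467.09705716671726 252.37321853199097 184.46156746227152 [[0.999, -0.052, -0.003, -597.222], [-0.031, -0.546, -0.837, 90.297], [0.042, 0.836, -0.547, 1405.105], [0.0, 0.0, 0.0, 1.0]]
top 452.08181598529967 452.08181598529967 258.65114579125503 192.5047091459612 [[-0.103, -0.995, 0.001, 40.293], [-0.974, 0.101, -0.205, 581.102], [0.204, -0.022, -0.979, 1321.06], [0.0, 0.0, 0.0, 1.0]]
wrist 297.3186396354542 297.3186396354542 252.27568860543516 194.6488872693338 [[0.308, 0.951, -0.001, -523.62], [0.91, -0.294, 0.292, -37.245], [0.278, -0.091, -0.956, 380.153], [0.0, 0.0, 0.0, 1.0]]
```

View pics/top0.png

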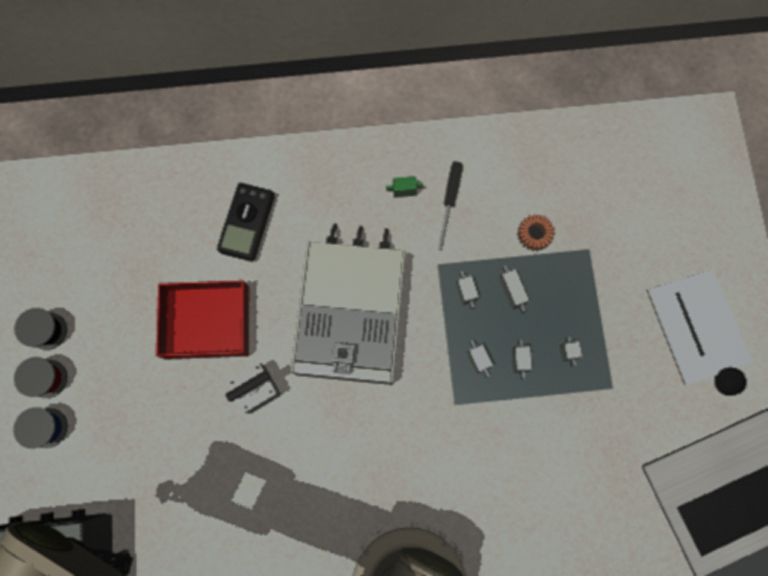

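View pics/side0.png

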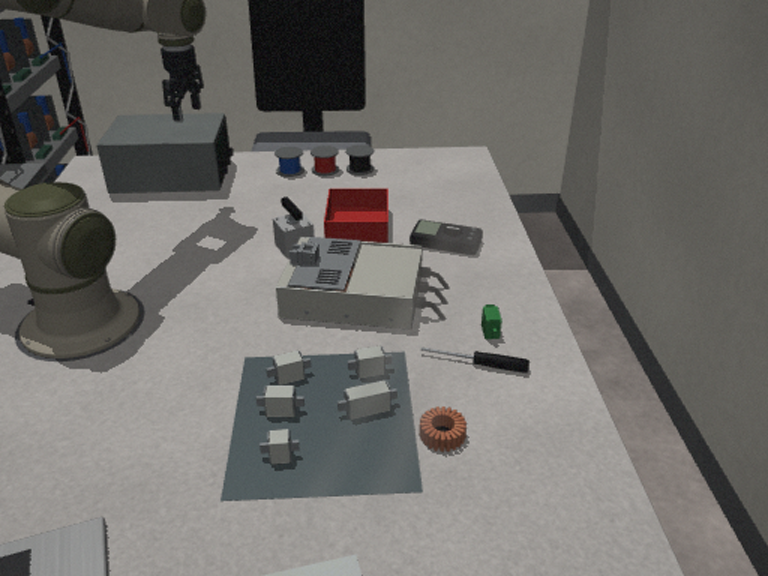

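View pics/wrist0.png

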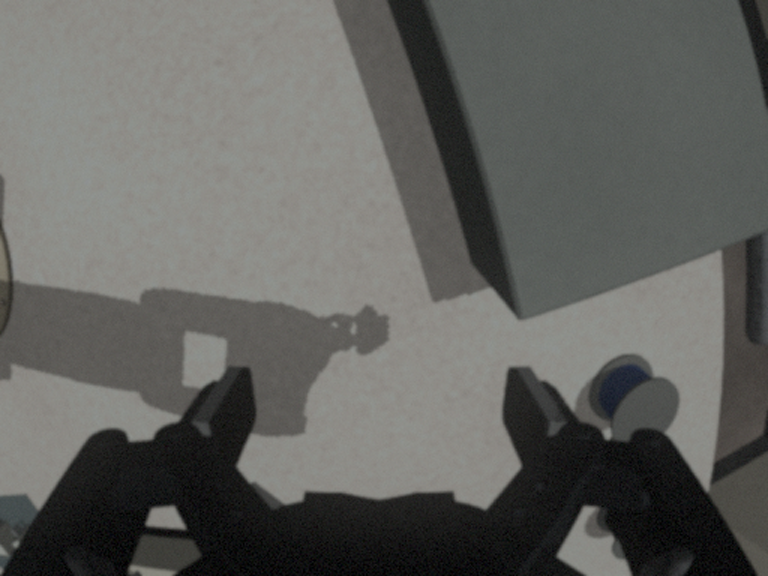

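The top view (1.5x) shows the unit at about (350,312), pin tool in its stand at (255,385), bin at (203,320) and five links on the mat. A green look-alike lies at (405,186). I'll enlarge the relevant areas next.

```bash
python3 - <<'E'
from h import *
im=np.load('pics/top0.npy')[:,:,::-1]
a=cv2.resize(im[140:280,140:280],None,fx=5,fy=5,interpolation=cv2.INTER_CUBIC)[:600]
cv2.imwrite('pics/tA.png',a)
a=cv2.resize(im[160:275,285:415],None,fx=5,fy=5,interpolation=cv2.INTER_CUBIC)
cv2.imwrite('pics/tB.png',a)
print(rot(ctrl.sense()).as_matrix().round(3))
ctrl.capture('top')
for n in ['fuse_unit','well_mouth','striker','pin_grip','stand_hole','scrap_bin','link1_mid','short_link_mid','long_link_mid']:
    print(n,[(np.round(d['uv'],1).tolist(),round(d['score'],2)) for d in ctrl.search_frame(n,'top')])
E
```

```text
[[ 0.951 -0.     0.309]
 [-0.309 -0.001  0.951]
 [-0.    -1.    -0.001]]
fuse_unit [([233.1, 206.3], 0.9), ([162.2, 254.5], 0.73)]
well_mouth [([231.7, 222.4], 0.81)]
striker [([229.1, 204.5], 0.91)]
pin_grip [([234.5, 205.0], 0.63), ([172.0, 259.3], 0.6), ([165.7, 257.2], 0.51)]
stand_hole [([168.5, 256.9], 0.96), ([167.0, 258.4], 0.37)]
scrap_bin [([136.6, 212.8], 0.66)]
link1_mid [([346.7, 241.6], 0.51)]
short_link_mid [([379.1, 233.3], 0.51)]
long_link_mid [([343.1, 191.9], 0.91), ([381.6, 231.4], 0.21)]
```

View pics/tA.png

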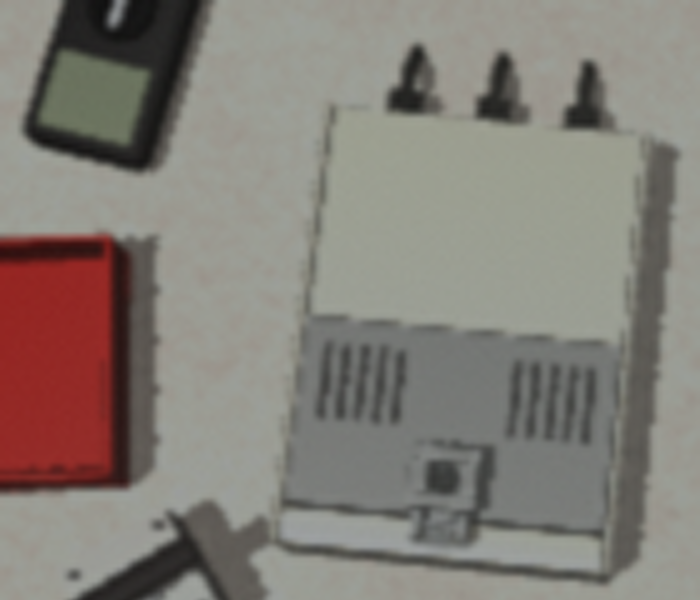

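View pics/tB.png

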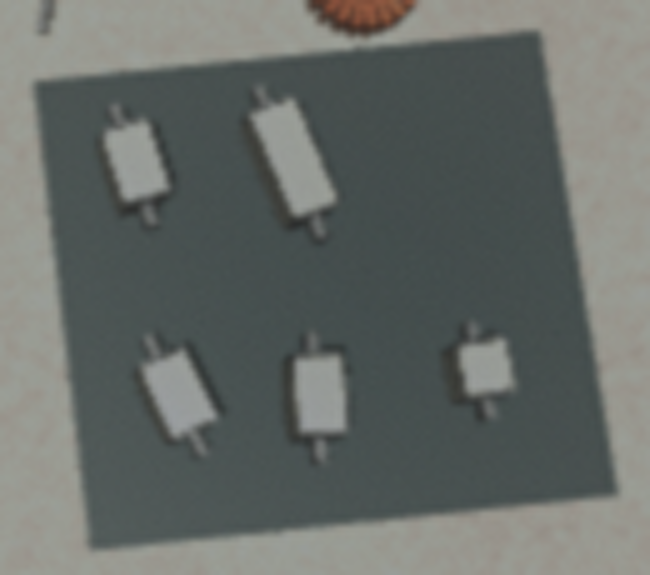

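```bash
python3 - <<'E'
from h import *
c=ctrl.get_calibration('top')
A=lambda u,v:(140+u/5,140+v/5)
def p(n,uv,z): 
    w=at_z(c,uv,z);print(n,w.round(1));return w
fl=p('pl fl',A(303,316),80);fr=p('pl fr',A(620,342),80);nr=p('nr',A(607,530),80);nl=p('nl',A(283,500),80)
print(np.linalg.norm(fl-fr),np.linalg.norm(fl-nl),np.linalg.norm(nr-fr))
b1=p('box fl',A(330,105),75);b2=p('box fr',A(652,135),75);b3=p('unit nl',A(275,540),75);b4=p('nr',A(608,578),75)
print(np.linalg.norm(b1-b2),np.linalg.norm(b1-b3),np.linalg.norm(b3-b4))
d=fl-nl+fr-nr;print('yaw',np.degrees(np.arctan2(d[1],d[0])));d=fl-fr+nl-nr;print(np.degrees(np.arctan2(d[1],d[0]))-90)
d=b1-b3+b2-b4;print('yaw',np.degrees(np.arctan2(d[1],d[0])))
w=p('well',A(443,476),105)
B=lambda u,v:(285+u/5,160+v/5)
for n,a,b in [('L_far',(115,110),(152,222)),('long',(262,92),(320,235)),('Lnear1',(151,340),(202,452)),('Lnear2',(311,338),(320,458)),('short',(471,326),(489,412))]:
    # block ends: use blade tips z=32
    P=at_z(c,B(*a),32);Q=at_z(c,B(*b),32);d=P-Q
    print(n,((P+Q)/2).round(1),np.linalg.norm(d).round(1),np.degrees(np.arctan2(d[1],d[0])).round(1))
E
```

```text
pl fl [563.4 157.   80. ]
pl fr [528.1 -30.2  80. ]
nr [417.5 -10.8  80. ]
nl [454.7 177.2  80. ]
190.50316247768578 110.54096643423395 112.30029098438504
box fl [693.8 131.   75. ]
box fr [654.6 -63.4  75. ]
unit nl [432.2 184.3  75. ]
nr [389.9  -8.5  75. ]
198.25802424794566 266.9640810222745 197.39374387993772
yaw -10.238267344161837
-10.925661234903856
yaw -11.613282170820085
well [456.1  80.8 105. ]
L_far [ 569.  -184.7   32. ] 74.5 10.8
long [ 560.6 -282.6   32. ] 96.8 13.8
Lnear1 [ 423.9 -192.6   32. ] 74.4 17.2
Lnear2 [ 414.  -276.9   32. ] 73.3 -3.9
short [ 421.1 -379.6   32. ] 53.4 2.8
```

```bash
cat >> h.py <<'E'
def go(x,y,z,yaw_z,s=None):
    """tool y down; tool z (jaw axis) heading yaw_z deg in world. prints total shift cm/turn"""
    s=s or ctrl.sense();Rm=rot(s).as_matrix();d=np.array([x,y,z])-s['eef_pos']
    t=np.radians(yaw_z);zt=np.array([np.cos(t),np.sin(t),0]);yt=np.array([0,0,-1.]);xt=np.cross(yt,zt)
    T=np.stack([xt,yt,zt],1);rv=(R.from_matrix(Rm.T@T)).as_rotvec()
    print('from',s['eef_pos'].round(1),'shift cm',(Rm.T@d/10).round(2),'turn',rv.round(3),'rows>=',int(np.ceil(max(np.linalg.norm(d)/41.7,np.linalg.norm(rv)/0.125))),'jawyaw',np.degrees(np.arctan2(Rm[1,2],Rm[0,2])).round(1),'t',round(s['time_s'],1),'f',np.round(s['force'],1),'grip',round(s['grip_width'],3))
E
python3 - <<'E'
from h import *
c=ctrl.get_calibration('top')
f=lambda u,v:(u/1.5,v/1.5)
print(at_z(c,(168,257.3),103))
P=at_z(c,f(229,397),113);Q=at_z(c,f(271,374),113);print(P,Q,np.linalg.norm(P-Q),np.degrees(np.arctan2(*(P-Q)[1::-1])))
print('bin',[at_z(c,f(*q),60).round(1) for q in [(158,283),(247,283),(249,355),(158,357)]])
w=ctrl.get_calibration('wrist');T=np.array(w['world_to_cam']);o=-T[:3,:3].T@T[:3,3];s=ctrl.sense()
print('cam in tool',rot(s).as_matrix().T@(o-s['eef_pos']),'axes',rot(s).as_matrix().T@T[:3,:3].T)
E
```

```text
[410.94164687 259.72880402 103.        ]
[393.85641195 302.4269519  113.        ] [428.94483818 220.39407725 113.        ] 89.22213950973541 113.15814673660613
bin [array([642.4, 445.6,  60. ]), array([623.7, 265.1,  60. ]), array([476.4, 270. ,  60. ]), array([491.1, 450.8,  60. ])]
cam in tool [ -75.81488226 -143.02083182   -0.99781739] axes [[-5.07779827e-04  9.56225761e-01  2.92629519e-01]
 [ 6.09511188e-05 -2.92629527e-01  9.56225892e-01]
 [ 9.99999869e-01  5.03388315e-04  9.03083406e-05]]
```

```bash
python3 - <<'E'
from h import *
go(411,261,200,23)
E
```

```text
from [162.1 499.4 231.3] shift cm [ 31.04   3.13 -14.99] turn [ 0.     0.856 -0.   ] rows>= 9 jawyaw 72.0 t 0.7 f [-0.6  0.4  0.4] grip 0.999
```

```bash
python3 -m inch '[3.5,0,-1.7,0,0.1,0, 7,0,-3.4,0,0.2,0, 10.5,0.2,-5,0,0.31,0, 14,0.5,-6.7,0,0.42,0, 17.5,1,-8.4,0,0.53,0, 21,1.5,-10.1,0,0.64,0, 24.5,2,-11.8,0,0.75,0, 28,2.5,-13.5,0,0.856,0]' -1
python3 - <<'E'
from h import *
go(411,261,200,23)
snap('wrist','w1')
E
```

```text
time_s: 1.32
eef_pos: [387.9, 282.9, 206.3]
ee_rot: [0.589, -0.588, 0.392, -0.392]
force: [0.7, 0.7, 0.7]
grip_width: 0.996
from [387.9 282.9 206.3] shift cm [2.92 0.63 1.29] turn [-0.001 -0.006 -0.   ] rows>= 1 jawyaw 22.7 t 1.3 f [0.7 0.7 0.7] grip 0.996
```

View pics/w1.png

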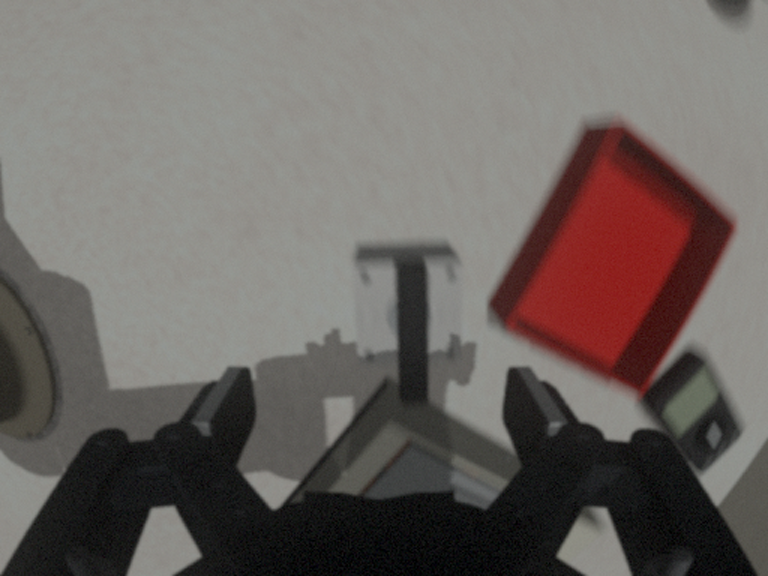

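Pin tool bar is at about (411,330), over the stand at (408,300). It's motion-blurred, so I'll retake it still.

```bash
python3 -m inch '[0,0,0,0,0,0,0,0,0,0,0,0]'
python3 - <<'E'
from h import *
c=ctrl.get_calibration('wrist');np.save('c2.npy',c,allow_pickle=True)
go(411,261,200,23)
snap('wrist','w2',4,(200,140,340,290))
E
```

```text
time_s: 1.53
eef_pos: [386.8, 284.3, 206.3]
ee_rot: [-0.589, 0.589, -0.391, 0.39]
force: [-0.6, -0.0, -0.1]
grip_width: 0.998
from [386.8 284.3 206.3] shift cm [3.09 0.62 1.32] turn [ 0.    -0.001 -0.   ] rows>= 1 jawyaw 22.9 t 1.5 f [-0.6 -0.  -0.1] grip 0.998
```

View pics/w2.png

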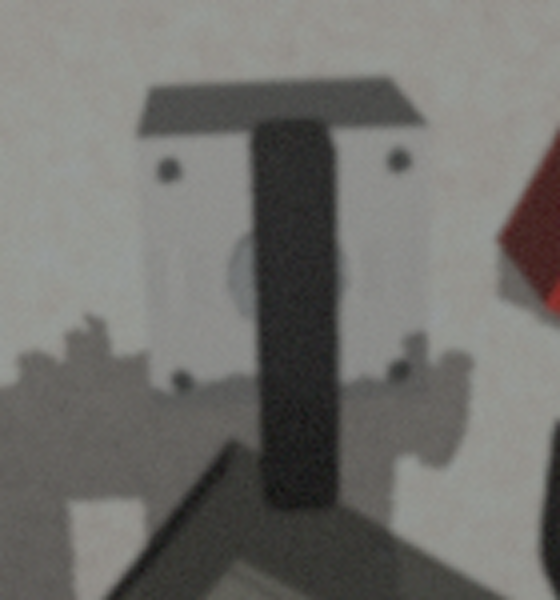

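```bash
python3 - <<'E'
from h import *
c=np.load('c2.npy',allow_pickle=True).item()
f=lambda u,v:(200+u/4,140+v/4)
for z in (113,103):
    P=at_z(c,f(292,123),z,1);Q=at_z(c,f(302,503),z,1);print(P,Q,(P+Q)/2,np.linalg.norm(P-Q),np.degrees(np.arctan2(*(P-Q)[1::-1])))
C=[at_z(c,f(*q),70,1) for q in [(138,138),(427,127),(427,383),(155,390)]]
print(np.round(C,1),np.mean(C,0),[np.linalg.norm(C[i]-C[i-1]) for i in range(4)])
hl=[at_z(c,f(*q),70,1) for q in [(168,170),(399,160),(399,371),(182,380)]];print('screws mean',np.mean(hl,0))
print('collar',at_z(c,f(290,275),75,1))
E
```

```text
[392.04950085 311.21099518 113.        ] [430.70495969 231.41186771 113.        ] [411.37723027 271.31143145 113.        ] 88.6687388132564 115.84599057550274
[393.56428441 309.46945959 103.        ] [433.85566077 226.29319485 103.        ] [413.70997259 267.88132722 103.        ] 92.42124227540194 115.84599057550274
[[365.9 285.8  70. ]
 [429.3 315.9  70. ]
 [459.5 254.7  70. ]
 [394.8 225.6  70. ]] [412.36342968 270.50143473  70.        ] [np.float64(66.81185503454903), np.float64(70.17423981287733), np.float64(68.29613295489457), np.float64(70.94031065797594)]
screws mean [413.31013967 268.22681333  70.        ]
collar [412.90947792 269.63297642  75.        ]
```

```bash
python3 - <<'E'
from h import *
go(412,268,160,25.8)
E
python3 -m inch '[1.5,2,1.6,0,-0.02,0, 2.4,4.6,1.7,0,-0.049,0,2.4,4.6,1.7,0,-0.049,0,2.4,4.6,1.7,0,-0.049,0]'
python3 - <<'E'
from h import *
c=ctrl.get_calibration('wrist');np.save('c3.npy',c,allow_pickle=True)
go(412,268,84,25.8)
snap('wrist','w3',1.5)
print(proj(c,(412,268,113),1),proj(c,(412,261,113),1))
for n in ['pin_grip','stand_hole']:
    print(n,[(np.round(d['uv'],1).tolist(),round(d['score'],2)) for d in ctrl.search_frame(n,'wrist')])
E
```

```text
from [386.4 284.9 206.4] shift cm [2.56 4.64 1.7 ] turn [-0.    -0.048 -0.   ] rows>= 2 jawyaw 23.0 t 1.6 f [-0.9 -0.2 -0.1] grip 0.998
time_s: 1.92
eef_pos: [410.6, 269.8, 160.2]
ee_rot: [-0.599, 0.6, -0.376, 0.375]
force: [-0.4, 1.5, 0.9]
grip_width: 1.002
from [410.6 269.8 160.2] shift cm [0.22 7.62 0.06] turn [ 0.002  0.    -0.   ] rows>= 2 jawyaw 25.8 t 1.9 f [-0.4  1.5  0.9] grip 1.002
[255.31457264 220.59349948] [250.90170865 228.95786778]
pin_grip [([255.8, 208.6], 0.94)]
stand_hole [([241.4, 188.1], 0.9), ([419.4, 164.6], 0.51)]
```

View pics/w3.png

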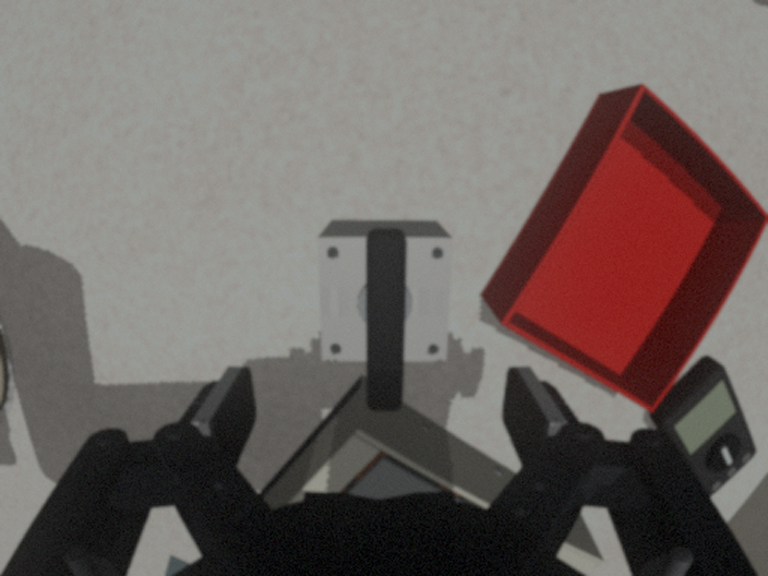

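```bash
python3 - <<'E'
from h import *
c=np.load('c3.npy',allow_pickle=True).item()
f=lambda u,v:(u/1.5,v/1.5)
P=at_z(c,f(386,231),113,1);Q=at_z(c,f(384,409),113,1);print(P,Q,(P+Q)/2,np.linalg.norm(P-Q),np.degrees(np.arctan2(*(P-Q)[1::-1])))
C=[at_z(c,f(*q),70,1) for q in [(319,237),(451,237),(448,361),(323,361)]]
print(np.round(C,1),np.mean(C,0))
H=[at_z(c,f(*q),70,1) for q in [(333,252),(437,252),(433,349),(336,349)]]
print(np.mean(H,0),'collar',at_z(c,f(385,301),75,1))
b=[at_z(c,f(*q),60,1) for q in [(642,86),(768,215),(652,410),(502,322)]];print(np.round(b,1))
E
```

```text
[392.9297287  310.05664502 113.        ] [431.00036565 230.34942189 113.        ] [411.96504717 270.20303345 113.        ] 88.33241091176443 115.53058499212936
[[365.8 285.8  70. ]
 [429.1 316.6  70. ]
 [462.5 251.9  70. ]
 [396.9 220.2  70. ]] [413.59032184 268.61579706  70.        ]
[413.3936355  268.26975088  70.        ] collar [412.37290254 270.41482512  75.        ]
[[495.2 455.3  60. ]
 [641.1 447.8  60. ]
 [632.  275.5  60. ]
 [483.7 284.7  60. ]]
```

```bash
python3 -m inch '[0,3,0.1,0,0,0, 0,6,0.1,0,0,0, 0,7.6,0.1,0,0,0, 0,7.6,0.1,0,0,0]'
python3 -m inch '[0,0,0,0,0,0,0,0,0,0,0,0,0,0,0,0,0,0,0,0,0,0,0,0,0,0,0,0,0,0,0,0,0,0,0,0,0,0,0,0,0,0]' 1 60
python3 - <<'E'
from h import *
go(412,270,84,25.5)
snap('wrist','w4',1.5)
E
```

```text
time_s: 2.4
eef_pos: [411.1, 269.6, 82.6]
ee_rot: [-0.598, 0.6, -0.377, 0.375]
force: [0.0, -0.0, -0.4]
grip_width: 1.001
time_s: 2.98
eef_pos: [412.9, 269.7, 85.0]
ee_rot: [0.599, -0.599, 0.376, -0.376]
force: [-0.8, -0.0, 7.2]
grip_width: 0.201
from [412.9 269.7  85. ] shift cm [-0.07  0.1  -0.07] turn [-0.001  0.005  0.   ] rows>= 1 jawyaw 25.8 t 3.0 f [-0.8 -0.   7.2] grip 0.201
```

View pics/w4.png

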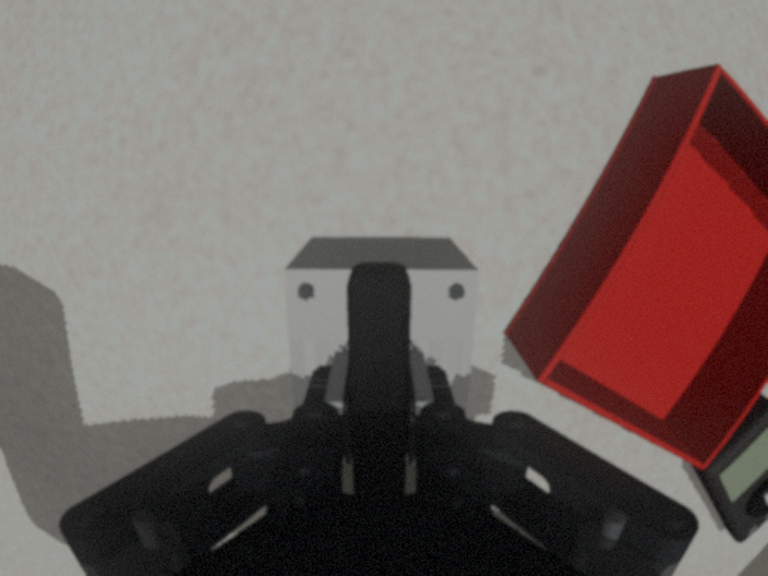

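```bash
python3 -m inch '[0,-0.5,0,0,0,0, 0,-3,0,0,0,0, 0,-6.5,0,0,0,0, 0,-10,0,0,0,0, 0,-12,0,0,0,0]' 1 100
python3 - <<'E'
from h import *
go(446,34,205,-11)
E
```

```text
time_s: 3.45
eef_pos: [413.2, 269.7, 207.9]
ee_rot: [0.6, -0.598, 0.375, -0.377]
force: [-0.2, 0.4, -2.3]
grip_width: 0.191
from [413.2 269.7 207.9] shift cm [22.65  0.28 -7.31] turn [-0.004  0.642 -0.001] rows>= 6 jawyaw 25.8 t 3.5 f [-0.2  0.4 -2.3] grip 0.191
```

```bash
python3 -m inch '[3.8,0,-1.2,0,0.11,0, 7.6,0,-2.4,0,0.22,0, 11.4,0,-3.6,0,0.33,0, 15.2,0,-4.9,0,0.44,0, 19,0,-6.1,0,0.55,0, 22.6,0,-7.3,0,0.642,0, 22.6,0,-7.3,0,0.642,0, 22.6,0,-7.3,0,0.642,0]'
python3 - <<'E'
from h import *
c=ctrl.get_calibration('wrist');np.save('c5.npy',c,allow_pickle=True)
go(446,34,205,-11)
snap('wrist','w5',1.5)
E
```

```text
time_s: 4.12
eef_pos: [445.2, 32.8, 204.3]
ee_rot: [0.449, -0.449, 0.547, -0.546]
force: [0.5, 0.4, -1.7]
grip_width: 0.193
from [445.2  32.8 204.3] shift cm [-0.13 -0.07  0.06] turn [ 0.    -0.003 -0.   ] rows>= 1 jawyaw -11.2 t 4.1 f [ 0.5  0.4 -1.7] grip 0.193
```

View pics/w5.png

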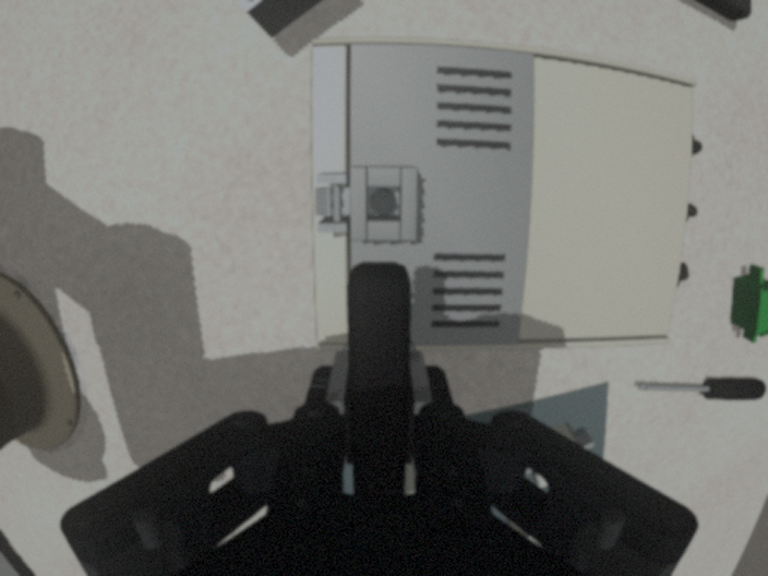

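The latch block shows at (384,203) with the dark button in its well. The striker cheeks are at (332,203). I'll zoom for accuracy.

```bash
python3 - <<'E'
from h import *
im=np.load('pics/w5.npy')[:,:,::-1]
cv2.imwrite('pics/w5z.png',cv2.resize(im[100:175,205:300],None,fx=8,fy=8,interpolation=cv2.INTER_CUBIC))
E
```

```text
(no output)
```

View pics/w5z.png

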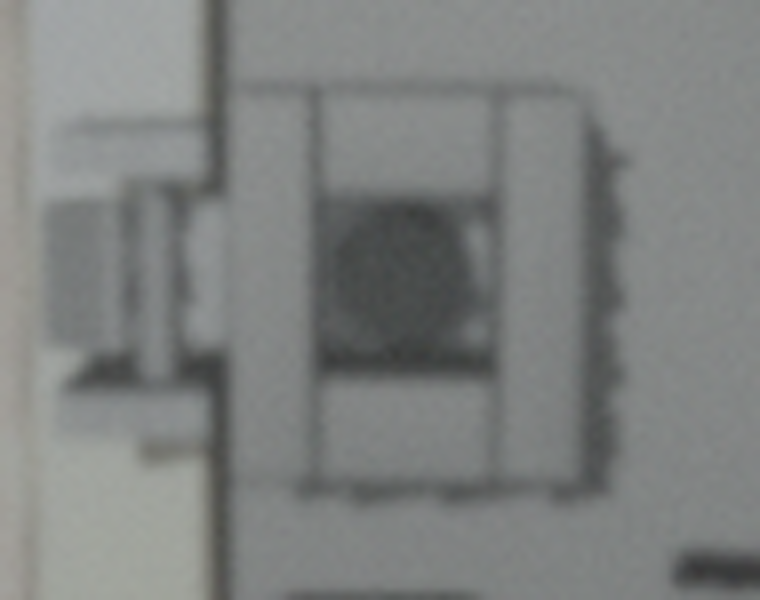

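```bash
python3 - <<'E'
from h import *
c=np.load('c5.npy',allow_pickle=True).item()
f=lambda u,v:(205+u/8,100+v/8)
m=[at_z(c,f(*q),110,1) for q in [(315,195),(500,195),(500,375),(315,375)]];print(np.round(m,1),np.mean(m,0))
m=[at_z(c,f(*q),110,1) for q in [(235,88),(585,88),(590,487),(235,485)]];print(np.round(m,1),np.mean(m,0),[np.linalg.norm(m[i]-m[i-1]).round(1) for i in range(4)])
g=lambda u,v:(u/1.5,v/1.5)
C=[at_z(c,g(*q),80,1) for q in [(349,44),(533,54),(519,342)]];print('plate',np.round(C,1),[np.linalg.norm(C[i]-C[i-1]).round(1) for i in range(3)])
U=[at_z(c,g(*q),75,1) for q in [(313,44),(692,84),(667,338),(318,345)]];print('unit',np.round(U,1),[np.linalg.norm(U[i]-U[i-1]).round(1) for i in range(4)])
d=U[1]-U[0]+U[2]-U[3];print('yaw',np.degrees(np.arctan2(d[1],d[0])));d=U[0]-U[3];print(np.degrees(np.arctan2(d[1],d[0]))-90)
d=C[1]-C[2];print(np.degrees(np.arctan2(d[1],d[0]))-90);d=C[1]-C[0];print(np.degrees(np.arctan2(d[1],d[0])))
E
```

```text
[[449.3  92.5 110. ]
 [467.3  89.  110. ]
 [463.9  71.2 110. ]
 [445.7  74.7 110. ]] [456.51985373  81.84613369 110.        ]
[[443.6 104.6 110. ]
 [477.5  98.  110. ]
 [470.8  58.1 110. ]
 [435.5  65.3 110. ]] [456.85615515  81.50185033 110.        ] [np.float64(40.1), np.float64(34.5), np.float64(40.4), np.float64(36.0)]
plate [[454.9 178.5  80. ]
 [564.6 156.2  80. ]
 [528.7 -27.9  80. ]] [np.float64(219.1), np.float64(111.9), np.float64(187.6)]
unit [[433.6 185.   75. ]
 [692.1 132.8  75. ]
 [655.  -56.5  75. ]
 [395.2  -4.9  75. ]] [np.float64(193.8), np.float64(263.7), np.float64(192.9), np.float64(264.9)]
yaw -11.318691457769619
-11.453585647788984
-11.061834391704593
-11.472336861155458
```

```bash
python3 - <<'E'
from h import *
go(456.7,81.7,192,-11.3)
E
```

```text
from [445.   34.  204.3] shift cm [-4.9   1.23  0.23] turn [ 0.     0.004 -0.   ] rows>= 2 jawyaw -11.0 t 4.2 f [ 0.2 -0.1 -1.3] grip 0.192
```

```bash
python3 -m inch '[-2.5,0,0.1,0,0.004,0, -4.9,0,0.2,0,0.004,0, -4.9,1.2,0.2,0,0.004,0, -4.9,1.2,0.2,0,0.004,0, -4.9,1.2,0.2,0,0.004,0]'
python3 - <<'E'
from h import *
go(456.7,81.7,173,-11.3)
snap('wrist','w6',1.5)
snap('side','s6',5,(150,130,280,240))
E
```

```text
time_s: 4.58
eef_pos: [455.9, 83.0, 192.1]
ee_rot: [0.449, -0.45, 0.546, -0.546]
force: [-0.3, 0.3, -1.0]
grip_width: 0.193
from [455.9  83.  192.1] shift cm [0.11 1.91 0.1 ] turn [0.001 0.004 0.   ] rows>= 1 jawyaw -11.1 t 4.6 f [-0.3  0.3 -1. ] grip 0.193
```

View pics/w6.png

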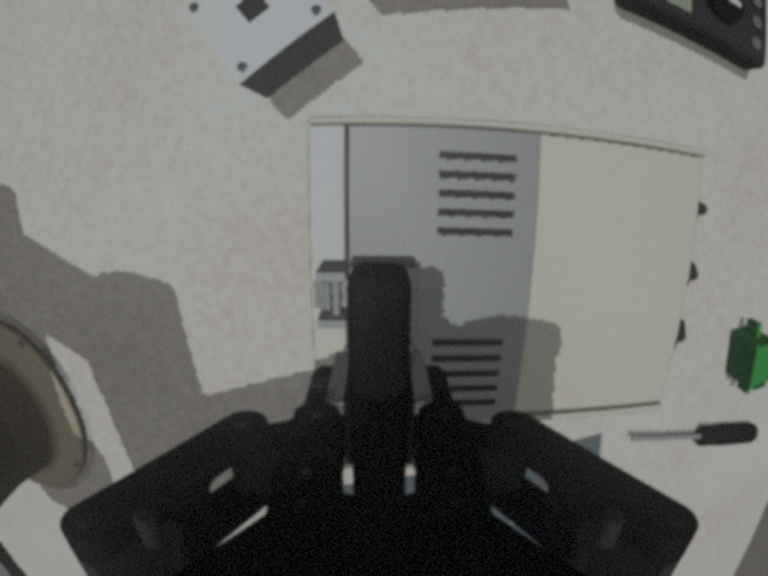

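View pics/s6.png

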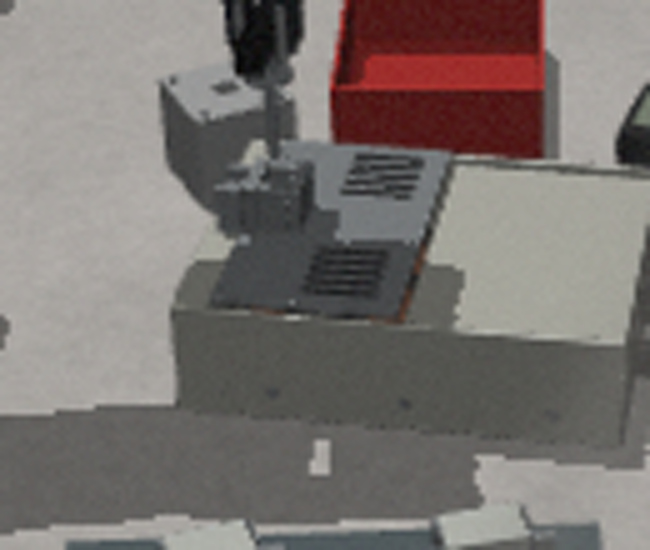

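```bash
python3 - <<'E'
from h import *
c=ctrl.get_calibration('side')
s=ctrl.sense();p=s['eef_pos']
for q in [(p[0],p[1],p[2]-70),(p[0],p[1],p[2]-15),(456.7,81.7,110)]:
    u=proj(c,q);print((u-[150,130])*5)
E
```

```text
[272.55072607 154.97552547]
[267.07009203  75.40638704]
[274.16582438 173.30830347]
```

```bash
python3 -m inch '[0.1,1,0.1,0,0,0, 0.1,2,0.1,0,0,0, 0.1,2.3,0.1,0,0,0, 0.1,2.6,0.1,0,0,0, 0.1,2.6,0.1,0,0,0, 0.1,2.6,0.1,0,0,0]'
python3 - <<'E'
from h import *
go(456.7,81.7,161,-11.3)
E
```

```text
time_s: 5.18
eef_pos: [457.4, 80.7, 166.5]
ee_rot: [-0.449, 0.449, -0.547, 0.547]
force: [-1.5, 0.3, 1.3]
grip_width: 0.195
from [457.4  80.7 166.5] shift cm [-0.09  0.55 -0.09] turn [-0.     0.001  0.   ] rows>= 1 jawyaw -11.2 t 5.2 f [-1.5  0.3  1.3] grip 0.195
```

```bash
python3 -m inch '[0,0.3,0,0,0,0, 0,0.5,0,0,0,0, 0,0.5,0,0,0,0,0,0.5,0,0,0,0]'
python3 - <<'E'
from h import *
go(456.7,81.7,161,-11.3)
E
```

```text
time_s: 5.52
eef_pos: [457.6, 80.7, 161.5]
ee_rot: [-0.449, 0.448, -0.546, 0.547]
force: [-0.2, -0.4, 2.9]
grip_width: 0.193
from [457.6  80.7 161.5] shift cm [-0.08  0.05 -0.11] turn [-0.001  0.001 -0.   ] rows>= 1 jawyaw -11.2 t 5.5 f [-0.2 -0.4  2.9] grip 0.193
```

```bash
python3 -m inch '[0,0.07,0.3,0,0,0, 0,0.07,0.6,0,0,0, 0,0.07,1.0,0,0,0, 0,0.07,1.6,0,0,0, 0,0.07,2.4,0,0,0, 0,0.07,3.0,0,0,0, 0,0.07,3.0,0,0,0]'
python3 - <<'E'
from h import *
go(456.7,81.7,161,-11.3)
snap('side','s7',5,(150,130,280,240))
E
```

```text
time_s: 6.1
eef_pos: [488.3, 74.5, 160.6]
ee_rot: [-0.449, 0.448, -0.546, 0.547]
force: [0.8, -0.5, 2.9]
grip_width: 0.19
from [488.3  74.5 160.6] shift cm [-0.09 -0.04 -3.24] turn [-0.002  0.001 -0.   ] rows>= 1 jawyaw -11.3 t 6.1 f [ 0.8 -0.5  2.9] grip 0.19
```

View pics/s7.png

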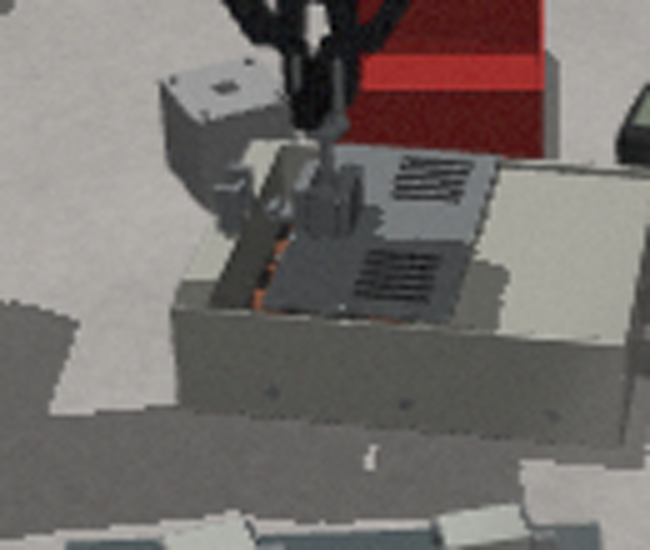

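The guard is sliding: the bay edge and copper jaws show at (270,270). I'll keep pushing.

```bash
python3 -m inch '[0,0,1,0,0,0, 0,0,2.5,0,0,0, 0,0,4,0,0,0, 0,0,5.5,0,0,0, 0,0,7,0,0,0, 0,0,8.5,0,0,0, 0,0,9.2,0,0,0, 0,0,9.2,0,0,0]'
python3 - <<'E'
from h import *
go(456.7,81.7,161,-11.3)
E
```

```text
time_s: 6.82
eef_pos: [578.1, 56.7, 160.5]
ee_rot: [-0.449, 0.448, -0.546, 0.547]
force: [1.9, -0.3, 2.2]
grip_width: 0.192
from [578.1  56.7 160.5] shift cm [ -0.09  -0.07 -12.4 ] turn [-0.002  0.001 -0.   ] rows>= 3 jawyaw -11.3 t 6.8 f [ 1.9 -0.3  2.2] grip 0.192
```

```bash
python3 -m inch '[0,0,0.4,0,0,0, 0,0,0.7,0,0,0, 0,0,0.9,0,0,0, 0,0,1.1,0,0,0,0,0,1.1,0,0,0]'
python3 - <<'E'
from h import *
go(456.7,81.7,161,-11.3)
E
```

```text
time_s: 7.23
eef_pos: [587.8, 54.8, 160.6]
ee_rot: [-0.449, 0.449, -0.547, 0.547]
force: [-1.8, -0.8, 3.3]
grip_width: 0.194
from [587.8  54.8 160.6] shift cm [ -0.08  -0.04 -13.39] turn [-0.     0.001  0.   ] rows>= 4 jawyaw -11.2 t 7.2 f [-1.8 -0.8  3.3] grip 0.194
```

```bash
python3 -m inch '[0,0,0.2,0,0,0, 0,0,0.4,0,0,0, 0,0,0.4,0,0,0]'
python3 - <<'E'
from h import *
s=ctrl.sense();print(s['eef_pos'],s['force'],s['wrist_torque'])
snap('side','s8',5,(170,130,310,240))
E
```

```text
time_s: 7.48
eef_pos: [590.6, 54.3, 160.5]
ee_rot: [0.448, -0.45, 0.548, -0.545]
force: [-7.8, 0.5, 6.6]
grip_width: 0.19
[590.61540027  54.32442146 160.51816551] [-7.75419794  0.45855517  6.63458967] [ 0.04608485  1.92738104 -0.01167224]
```

View pics/s8.png

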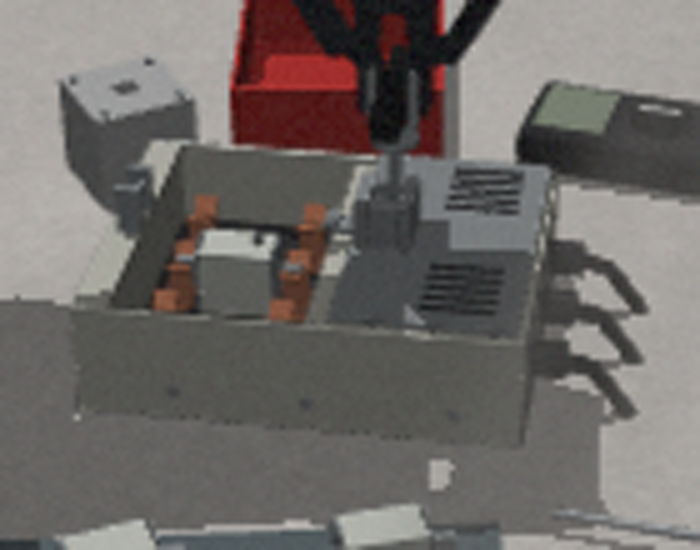

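Guard fully open against its stop. A spent link sits in the bay; I'll check the others later. Next I withdraw the pin and return it to the stand.

```bash
python3 -m inch '[0,0,-0.4,0,0,0, 0,-0.5,-0.7,0,0,0, 0,-2,-0.7,0,0,0, 0,-4.5,-0.7,0,0,0, 0,-6,-0.7,0,0,0,0,-6,-0.7,0,0,0]'
python3 - <<'E'
from h import *
go(445,230,215,25.5)
E
```

```text
time_s: 8.03
eef_pos: [585.9, 55.6, 223.9]
ee_rot: [-0.45, 0.447, -0.545, 0.548]
force: [-0.4, 0.7, -1.4]
grip_width: 0.193
from [585.9  55.6 223.9] shift cm [-14.36   0.8  -17.22] turn [-0.006 -0.641  0.001] rows>= 6 jawyaw -11.2 t 8.0 f [-0.4  0.7 -1.4] grip 0.193
```

```bash
python3 -m inch '[-2.4,0,-2.9,0,-0.1,0, -4.8,0,-5.8,0,-0.21,0, -7.2,0,-8.6,0,-0.32,0, -9.6,0,-11.5,0,-0.43,0, -12,0,-14.4,0,-0.54,0, -14.4,0,-17.2,0,-0.641,0,-14.4,0.8,-17.6,0,-0.641,0,-14.4,0.8,-17.6,0,-0.641,0]'
python3 -m inch '[0,0,0,0,0,0]'
python3 - <<'E'
from h import *
c=ctrl.get_calibration('wrist');np.save('c9.npy',c,allow_pickle=True)
go(413,268,160,25.5)
snap('wrist','w9',1.5)
im=np.load('pics/w9.npy')[:,:,::-1];p=proj(c,(413,268,70),1).astype(int);print(p)
cv2.imwrite('pics/w9z.png',cv2.resize(im[p[1]-45:p[1]+45,p[0]-60:p[0]+60],None,fx=6,fy=6,interpolation=cv2.INTER_CUBIC));np.save('p9.npy',p)
E
```

```text
time_s: 8.7
eef_pos: [438.1, 232.0, 210.7]
ee_rot: [-0.598, 0.599, -0.377, 0.376]
force: [0.1, -0.4, -1.5]
grip_width: 0.191
time_s: 8.78
eef_pos: [440.0, 230.8, 211.7]
ee_rot: [-0.597, 0.598, -0.378, 0.377]
force: [0.8, -0.2, -1.6]
grip_width: 0.195
from [440.  230.8 211.7] shift cm [-4.52  5.17 -0.83] turn [ 0.001 -0.001 -0.   ] rows>= 2 jawyaw 25.5 t 8.8 f [ 0.8 -0.2 -1.6] grip 0.195
[245 137]
```

View pics/w9z.png

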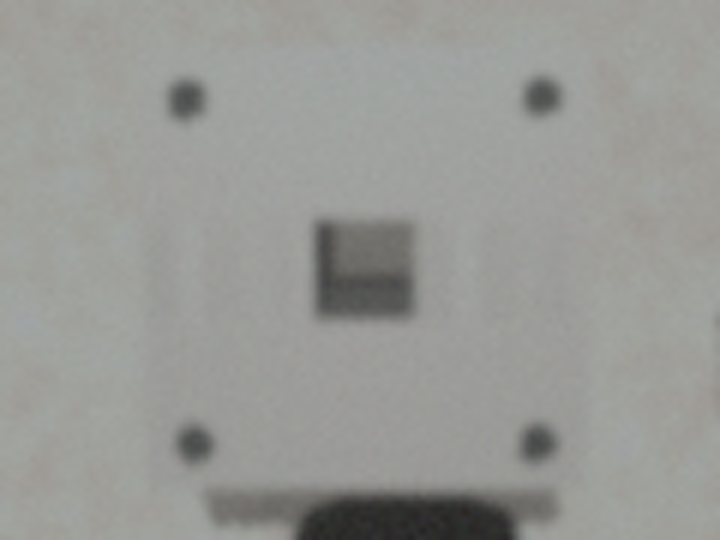

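View pics/w9.png

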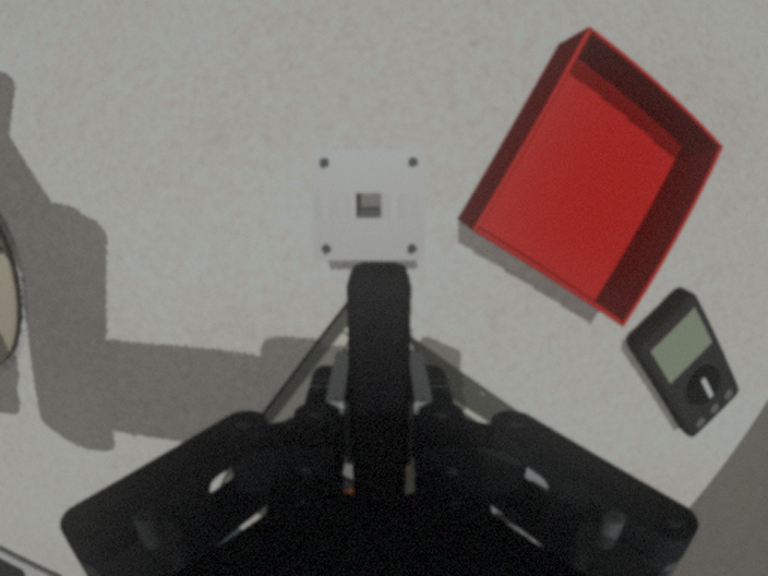

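```bash
python3 - <<'E'
from h import *
c=np.load('c9.npy',allow_pickle=True).item()
h=at_z(c,(185+365/6,92+270/6),70,1);print(h)
b=[at_z(c,(u/1.5,v/1.5),60,1) for u,v in [(588,28),(720,148),(624,325),(460,218)]];print('bin',np.round(b,1),np.mean(b,0))
go(h[0],h[1],155,25.5)
E
```

```text
[413.42303391 268.23707052  70.        ]
bin [[494.5 454.6  60. ]
 [641.2 444.1  60. ]
 [632.4 275.1  60. ]
 [472.2 286.5  60. ]] [560.08314885 365.06039294  60.        ]
from [440.6 230.4 212.1] shift cm [-4.59  5.71 -0.83] turn [ 0.001 -0.002  0.   ] rows>= 2 jawyaw 25.4 t 8.8 f [-0.2 -0.  -1. ] grip 0.191
```

```bash
python3 -m inch '[-2.4,0,-0.4,0,0,0, -4.6,0.5,-0.8,0,0,0, -4.6,3,-0.8,0,0,0, -4.6,5.5,-0.8,0,0,0, -4.6,5.5,-0.8,0,0,0,-4.6,5.5,-0.8,0,0,0]'
python3 - <<'E'
from h import *
go(413.4,268.5,87,25.5)
c=ctrl.get_calibration('side');s=ctrl.sense();p=s['eef_pos']
for q in [(p[0],p[1],p[2]-70),(413.4,268.2,70)]:print((proj(c,q)-[150,110])*6)
snap('side','s10',6,(150,110,250,200))
E
```

```text
time_s: 9.33
eef_pos: [413.7, 268.3, 157.3]
ee_rot: [-0.597, 0.598, -0.378, 0.377]
force: [0.2, 0.3, -0.9]
grip_width: 0.195
from [413.7 268.3 157.3] shift cm [-0.03  7.03 -0.  ] turn [ 0.002 -0.002 -0.   ] rows>= 2 jawyaw 25.4 t 9.3 f [ 0.2  0.3 -0.9] grip 0.195
[266.56948615 197.25952768]
[268.22228303 224.11298997]
```

View pics/s10.png

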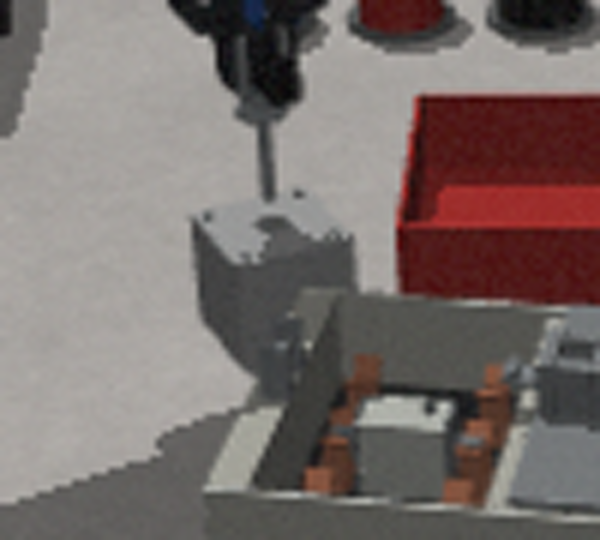

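The pin tip is at (268,198), right over the hole at (270,222). Descending.

```bash
python3 -m inch '[0,1.5,0,0,0,0, 0,3,0,0,0,0, 0,4.5,0,0,0,0, 0,6,0,0,0,0, 0,6.6,0,0,0,0, 0,6.9,0,0,0,0,0,6.9,0,0,0,0]'
python3 - <<'E'
from h import *
go(413.4,268.5,85,25.5)
E
```

```text
time_s: 9.97
eef_pos: [413.9, 269.0, 89.3]
ee_rot: [0.598, -0.598, 0.377, -0.378]
force: [-0.4, 0.2, -0.5]
grip_width: 0.192
from [413.9 269.   89.3] shift cm [ 0.03  0.43 -0.07] turn [-0.001 -0.001  0.   ] rows>= 1 jawyaw 25.5 t 10.0 f [-0.4  0.2 -0.5] grip 0.192
```

```bash
python3 -m inch '[0,0.2,0,0,0,0, 0,0.4,0,0,0,0, 0,0.4,0,0,0,0]'
python3 - <<'E'
from h import *
go(413.4,268.5,85,25.5)
E
```

```text
time_s: 10.22
eef_pos: [413.7, 269.2, 85.2]
ee_rot: [0.598, -0.598, 0.377, -0.378]
force: [1.1, -1.3, -0.5]
grip_width: 0.195
from [413.7 269.2  85.2] shift cm [ 0.05  0.02 -0.06] turn [-0.002 -0.     0.   ] rows>= 1 jawyaw 25.5 t 10.2 f [ 1.1 -1.3 -0.5] grip 0.195
```

```bash
python3 -m inch '[0,0.1,0,0,0,0, 0,0.15,0,0,0,0, 0,0.15,0,0,0,0]'
python3 -m inch '[0,0,0,0,0,0, 0,0,0,0,0,0, 0,0,0,0,0,0, 0,0,0,0,0,0,0,0,0,0,0,0,0,0,0,0,0,0]' -1
python3 -m inch '[0,-0.5,0,0,0,0, 0,-3,0,0,0,0, 0,-7,0,0,0,0, 0,-11,0,0,0,0, 0,-13,0,0,0,0,0,-13,0,0,0,0]'
python3 - <<'E'
from h import *
c=ctrl.get_calibration('wrist');snap('wrist','w11',1.5)
go(490,20,215,-101.3);go(490,20,215,78.7)
snap('side','s11',6,(150,110,250,200))
print(ctrl.sense()['joints'].round(2))
E
```

```text
time_s: 10.47
eef_pos: [413.9, 269.3, 85.1]
ee_rot: [0.599, -0.598, 0.377, -0.378]
force: [-5.3, -1.8, 17.1]
grip_width: 0.193
time_s: 10.97
eef_pos: [413.2, 269.1, 83.0]
ee_rot: [-0.598, 0.598, -0.377, 0.377]
force: [0.2, -0.2, 1.0]
grip_width: 0.994
time_s: 11.47
eef_pos: [414.8, 269.8, 218.1]
ee_rot: [0.601, -0.596, 0.375, -0.379]
force: [0.0, 0.1, 0.1]
grip_width: 0.999
from [413.9 269.4 215.3] shift cm [ 2.578e+01  2.000e-02 -3.870e+00] turn [-0.003  2.213 -0.005] rows>= 18 jawyaw 25.5 t 11.5 f [-0.2 -0.5 -0.7] grip 0.999
from [413.9 269.4 215.3] shift cm [ 2.578e+01  2.000e-02 -3.870e+00] turn [-0.004 -0.928  0.003] rows>= 8 jawyaw 25.5 t 11.5 f [-0.2 -0.5 -0.7] grip 0.999
[ 0.34  0.26  1.62 -0.    1.26 -0.11]
```

View pics/w11.png

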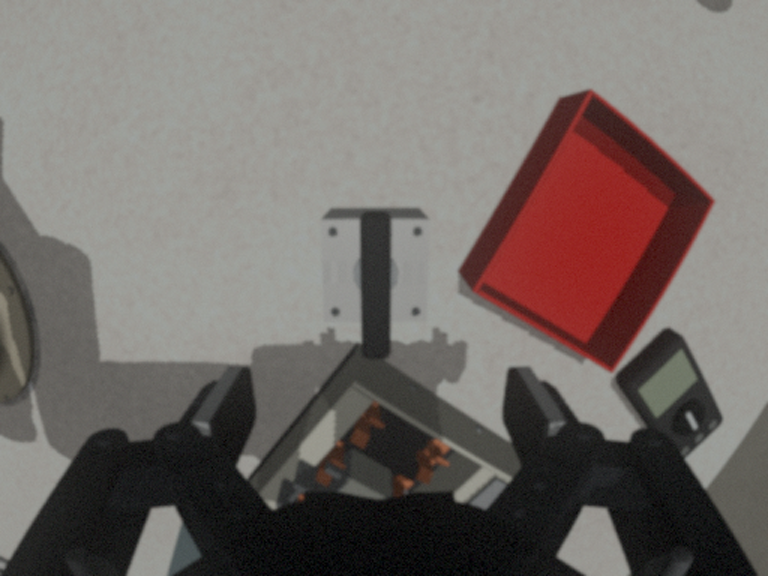

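View pics/s11.png

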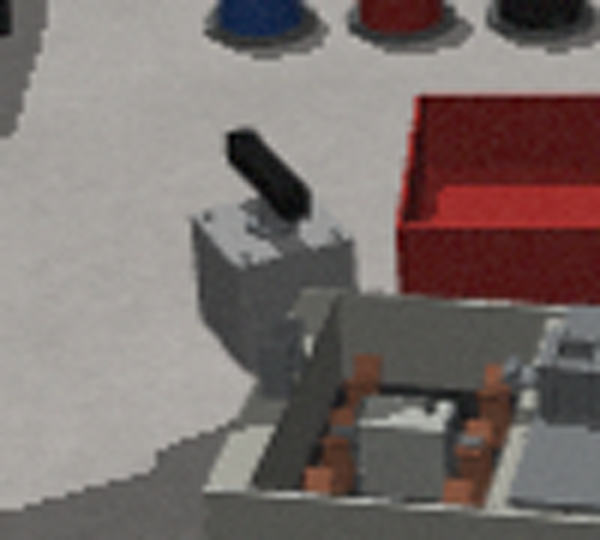

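```bash
python3 - <<'E'
from h import *
go(541,65,215,78.7)
E
```

```text
from [413.2 269.1 213.4] shift cm [23.92 -0.15  2.75] turn [-0.001 -0.929  0.001] rows>= 8 jawyaw 25.5 t 11.6 f [-0.6 -0.7 -0.1] grip 1.004
```

```bash
python3 -m inch '[3,0,0.3,0,-0.116,0, 6,0,0.7,0,-0.232,0, 9,0,1,0,-0.348,0, 12,0,1.4,0,-0.464,0, 15,0,1.7,0,-0.58,0, 18,0,2,0,-0.696,0, 21,0,2.4,0,-0.812,0, 23.9,0,2.7,0,-0.929,0]'
python3 -m inch '[0,0,0,0,0,0,0,0,0,0,0,0]'
python3 - <<'E'
from h import *
c=ctrl.get_calibration('wrist');np.save('c12.npy',c,allow_pickle=True);snap('wrist','w12',1.5)
go(541,65,215,78.7)
E
```

```text
time_s: 12.23
eef_pos: [540.5, 63.5, 211.3]
ee_rot: [-0.704, 0.704, -0.069, 0.066]
force: [0.1, 0.5, 0.7]
grip_width: 1.004
time_s: 12.4
eef_pos: [540.2, 64.0, 211.2]
ee_rot: [0.704, -0.704, 0.072, -0.069]
force: [-0.7, 0.9, 0.6]
grip_width: 1.0
from [539.9  65.  211.6] shift cm [ 0.11 -0.34  0.03] turn [ 0.    -0.002 -0.003] rows>= 1 jawyaw 78.6 t 12.4 f [-1.  -0.1  0.1] grip 0.999
```

View pics/w12.png

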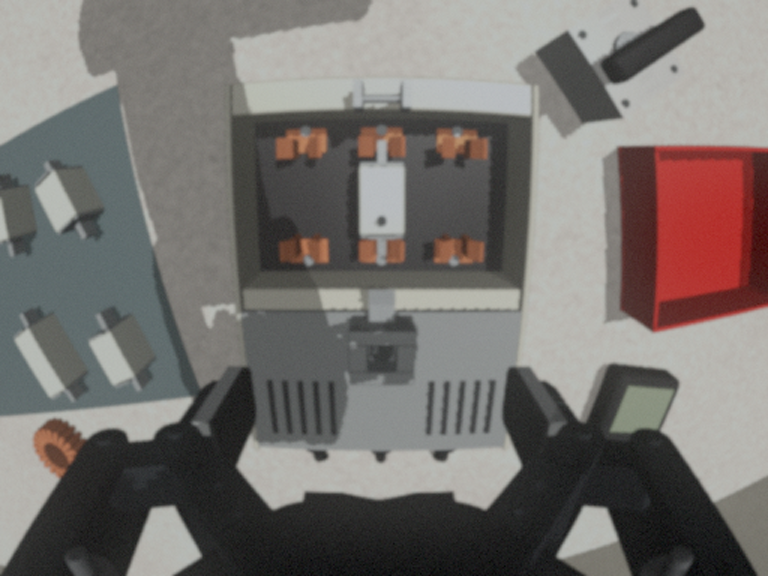

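Only one spent link is present, in way 2 at (382,200) with its dark stud at (381,221). Ways 1 and 3 are empty. I'll zoom to measure the jaws.

```bash
python3 - <<'E'
from h import *
im=np.load('pics/w12.npy')[:,:,::-1]
cv2.imwrite('pics/w12z.png',cv2.resize(im[50:205,150:365],None,fx=3.7,fy=3.7,interpolation=cv2.INTER_CUBIC))
c=np.load('c12.npy',allow_pickle=True).item()
a=np.radians(-11.3);ex=np.array([np.cos(a),np.sin(a),0]);ey=np.array([-np.sin(a),np.cos(a),0]);o=np.array([492,74.65,0])
for y in(56,0,-56):
  for x in (-36,36): print(y,x,((proj(c,o+ex*x+ey*y+[0,0,53],1)-[150,50])*3.7).round(0))
for x,y in[(-25,15),(-25,-15),(25,-15),(25,15)]:print('top',((proj(c,o+ex*x+ey*y+[0,0,64],1)-[150,50])*3.7).round(0))
E
```

```text
56 -36 [590. 180.]
56 36 [583. 436.]
0 -36 [385. 176.]
0 36 [385. 436.]
-56 -36 [179. 180.]
-56 36 [187. 437.]
top [443. 217.]
top [327. 217.]
top [329. 404.]
top [441. 404.]
```

View pics/w12z.png

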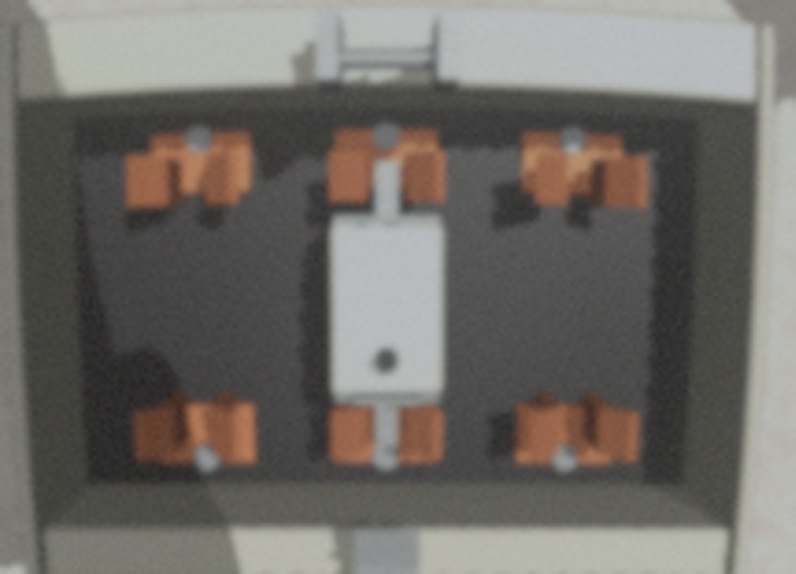

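```bash
python3 - <<'E'
from h import *
go(490.6,75.4,110,78.7)
E
```

```text
from [539.9  65.  211.6] shift cm [-5.01 10.18  0.05] turn [ 0.    -0.002 -0.003] rows>= 3 jawyaw 78.6 t 12.4 f [-1.  -0.1  0.1] grip 0.999
```

```bash
python3 -m inch '[-3,1,0,0,0,0, -5,4,0,0,0,0, -5,8,0,0,0,0, -5,10.2,0,0,0,0, -5,10.2,0,0,0,0, -5,10.2,0,0,0,0]' -0.32
python3 - <<'E'
from h import *
snap('wrist','w13',1.5)
go(490.6,75.4,34,78.7)
E
```

```text
time_s: 12.95
eef_pos: [490.8, 75.6, 111.0]
ee_rot: [0.704, -0.704, 0.07, -0.069]
force: [0.7, 0.0, 0.5]
grip_width: 0.664
from [491.8  75.3 112.1] shift cm [-0.12  7.81 -0.02] turn [-0.     0.001  0.001] rows>= 2 jawyaw 78.7 t 13.0 f [ 0.  -1.5  0.9] grip 0.657
```

View pics/w13.png

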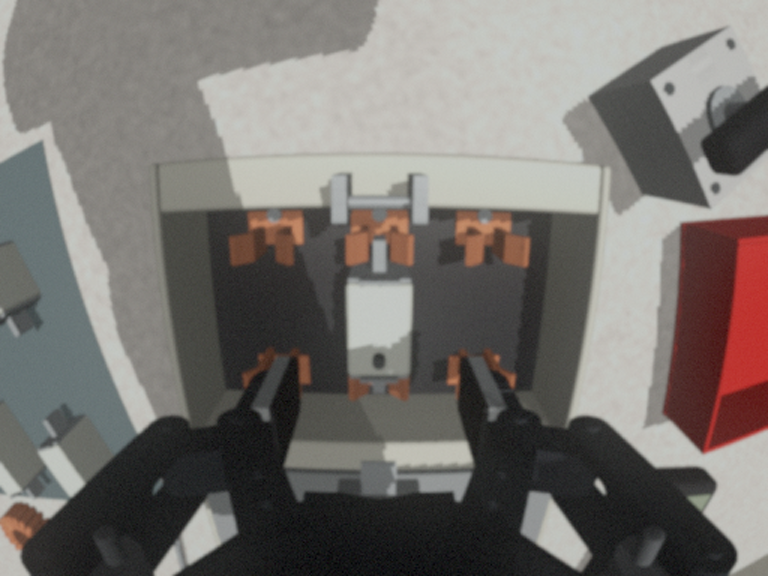

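Centred over the spent link at (379,325). Descending and gripping.

```bash
python3 -m inch '[0,2.5,0,0,0,0, 0,5,0,0,0,0, 0,7,0,0,0,0, 0,7.6,0,0,0,0, 0,7.6,0,0,0,0]'
python3 - <<'E'
from h import *
go(490.6,75.4,34,78.7)
E
python3 -m inch '[0,0,0,0,0,0,0,0,0,0,0,0,0,0,0,0,0,0,0,0,0,0,0,0,0,0,0,0,0,0]' 1 60
python3 - <<'E'
from h import *
go(490.6,75.4,34,78.7)
E
```

```text
time_s: 13.42
eef_pos: [491.7, 74.9, 35.4]
ee_rot: [0.704, -0.704, 0.07, -0.069]
force: [0.6, 0.3, -0.2]
grip_width: 0.656
from [491.7  74.9  35.4] shift cm [-0.12  0.14  0.03] turn [-0.  0. -0.] rows>= 1 jawyaw 78.7 t 13.4 f [ 0.6  0.3 -0.2] grip 0.656
time_s: 13.83
eef_pos: [492.7, 74.7, 37.0]
ee_rot: [0.704, -0.704, 0.068, -0.071]
force: [-0.8, 0.9, 6.4]
grip_width: 0.345
from [492.7  74.7  37. ] shift cm [-0.22  0.3   0.03] turn [-0.     0.     0.004] rows>= 1 jawyaw 78.7 t 13.8 f [-0.8  0.9  6.4] grip 0.345
```

```bash
python3 -m inch '[0,-1,0,0,0,0, 0,-4,0,0,0,0, 0,-8,0,0,0,0, 0,-11.5,0,0,0,0,0,-11.5,0,0,0,0]'
python3 - <<'E'
from h import *
go(561,365,150,83)
E
```

```text
time_s: 14.25
eef_pos: [494.3, 74.6, 157.6]
ee_rot: [0.704, -0.704, 0.065, -0.074]
force: [0.2, 0.0, -0.6]
grip_width: 0.335
from [494.3  74.6 157.6] shift cm [ 0.86  0.81 29.78] turn [-0.001 -0.074  0.012] rows>= 8 jawyaw 78.7 t 14.2 f [ 0.2  0.  -0.6] grip 0.335
```

```bash
python3 -m inch '[0.1,0,3.7,0,-0.01,0, 0.2,0,7.5,0,-0.02,0, 0.3,0,11.2,0,-0.03,0, 0.4,0,15,0,-0.04,0, 0.5,0,18.7,0,-0.05,0, 0.6,0,22.4,0,-0.06,0, 0.7,0,26.1,0,-0.07,0, 0.8,0.5,29.7,0,-0.074,0]'
python3 -m inch '[0,1,0,0,0,0,0,1,0,0,0,0]'
python3 - <<'E'
from h import *
snap('wrist','w14',1.5)
go(561,365,32,83)
E
```

```text
time_s: 14.92
eef_pos: [557.5, 366.6, 146.6]
ee_rot: [0.706, -0.705, 0.043, -0.044]
force: [0.7, 0.2, -1.5]
grip_width: 0.338
time_s: 15.08
eef_pos: [556.0, 365.4, 132.9]
ee_rot: [-0.705, 0.706, -0.044, 0.041]
force: [-0.5, -1.4, -2.3]
grip_width: 0.342
from [556.5 364.2 134. ] shift cm [ 0.46 10.2   0.15] turn [ 0.002  0.    -0.002] rows>= 3 jawyaw 83.0 t 15.1 f [-0.3 -0.1 -1. ] grip 0.341
```

View pics/w14.png

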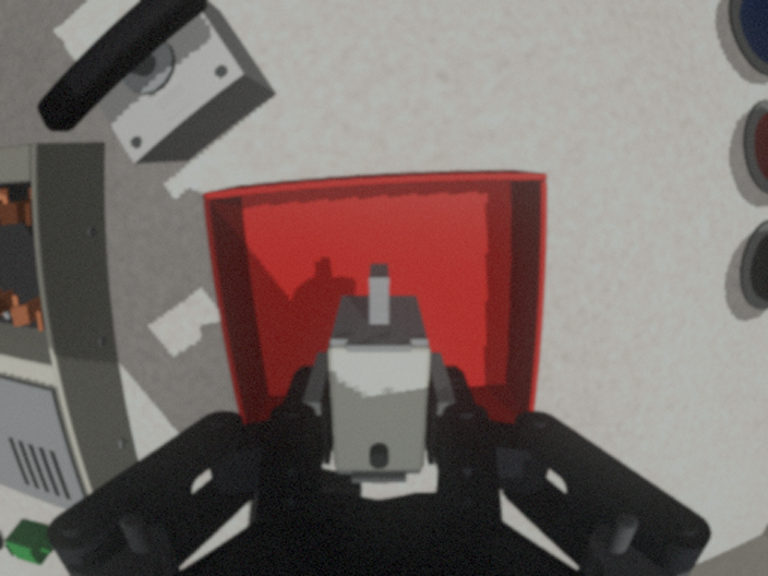

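```bash
python3 -m inch '[0.2,3,0,0,0,0, 0.3,6,0,0,0,0, 0.3,9,0,0,0,0, 0.3,10.4,0,0,0,0, 0.3,10.4,0,0,0,0,0.3,10.4,0,0,0,0]'
python3 -m inch '[0,0,0,0,0,0, 0,0,0,0,0,0, 0,0,0,0,0,0,0,0,0,0,0,0]' -0.32
python3 -m inch '[0,-1,0,0,0,0, 0,-5,0,0,0,0, 0,-9,0,0,0,0, 0,-13,0,0,0,0, 0,-17,0,0,0,0,0,-18,0,0,0,0]'
python3 - <<'E'
from h import *
snap('wrist','w15',1.5)
go(492,75,215,78.7)
snap('top','t15',1.5)
E
```

```text
time_s: 15.63
eef_pos: [560.9, 363.6, 32.4]
ee_rot: [0.706, -0.706, 0.043, -0.044]
force: [-0.9, -0.0, -1.2]
grip_width: 0.335
time_s: 15.97
eef_pos: [560.8, 364.3, 32.4]
ee_rot: [0.706, -0.705, 0.043, -0.044]
force: [-0.4, 0.3, -0.7]
grip_width: 0.659
time_s: 16.47
eef_pos: [561.8, 364.9, 219.9]
ee_rot: [0.708, -0.704, 0.04, -0.047]
force: [-0.2, -0.1, 1.2]
grip_width: 0.658
from [561.8 364.8 218.9] shift cm [ -3.39   0.19 -29.62] turn [-0.006  0.075  0.01 ] rows>= 8 jawyaw 83.0 t 16.5 f [ 1.1 -0.3  1.8] grip 0.658
```

View pics/w15.png

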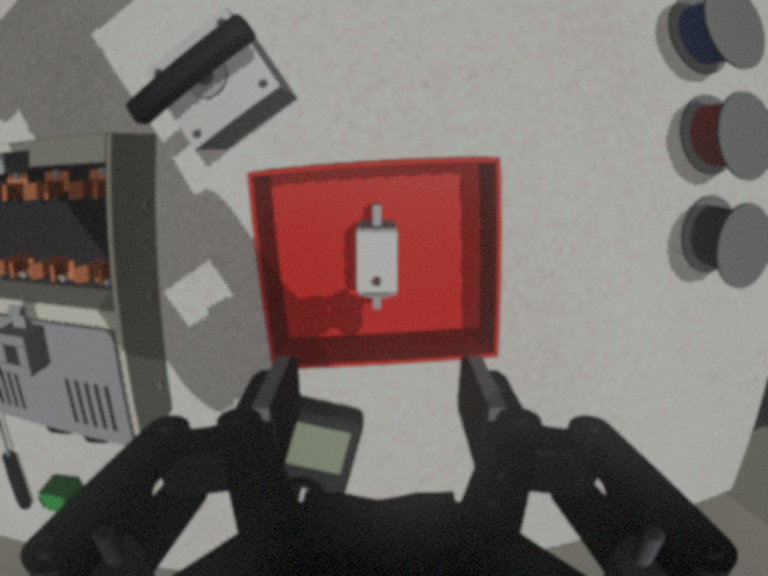

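View pics/t15.png

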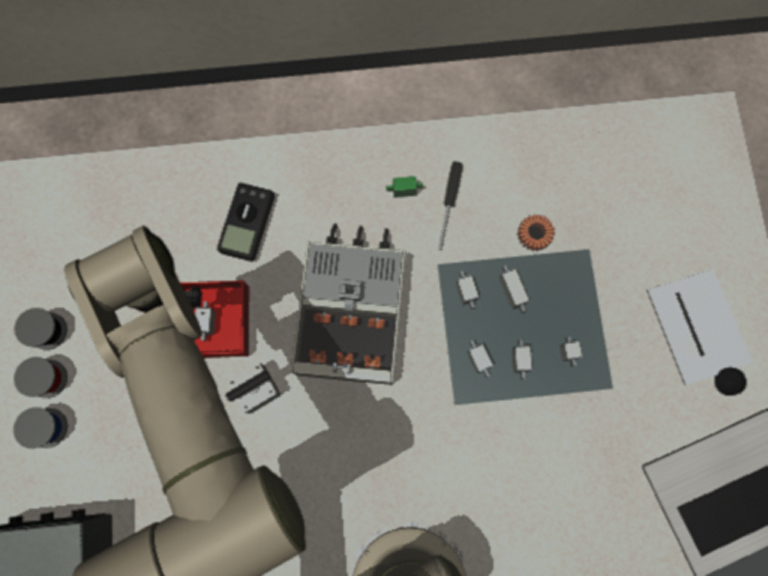

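```bash
python3 - <<'E'
from h import *
go(515,92,218,95);go(470,-180,215,107)
E
```

```text
from [561.1 364.5 215.2] shift cm [ -1.24  -0.38 -27.61] turn [-0.003 -0.21   0.006] rows>= 7 jawyaw 83.0 t 16.6 f [-0.2  0.6 -1. ] grip 0.66
from [561.1 364.5 215.2] shift cm [ -2.38  -0.18 -55.16] turn [-0.002 -0.419  0.006] rows>= 14 jawyaw 83.0 t 16.6 f [-0.2  0.6 -1. ] grip 0.66
```

```bash
python3 -m inch '[-0.1,0,-4,0,0,0, -0.3,0,-8,0,0,0, -0.5,0,-12,0,0,0, -0.7,0,-16,0,0,0, -0.9,0,-20,0,0,0, -1.1,0,-24,0,0,0, -1.2,0,-28,0,0,0, -1.4,0,-32,0,0,0]'
python3 -m inch '[-0.1,0,-4,0,-0.07,0, -0.3,0,-8,0,-0.14,0, -0.5,0,-12,0,-0.21,0, -0.7,0,-16,0,-0.28,0, -0.9,0,-20,0,-0.35,0, -1,0,-23.2,0,-0.419,0, -1,0,-23.2,0,-0.419,0,-1,0,-23.2,0,-0.419,0]' -1
python3 - <<'E'
from h import *
c=ctrl.get_calibration('wrist');np.save('c16.npy',c,allow_pickle=True);snap('wrist','w16',1.5)
go(470,-180,215,107)
E
```

```text
time_s: 17.23
eef_pos: [506.0, 46.6, 210.1]
ee_rot: [0.706, -0.706, 0.044, -0.043]
force: [1.0, -0.7, -0.9]
grip_width: 0.662
time_s: 17.9
eef_pos: [468.1, -181.7, 210.0]
ee_rot: [0.7, -0.699, -0.103, 0.104]
force: [-0.6, -0.3, -0.3]
grip_width: 1.001
from [ 468.4 -180.5  210.2] shift cm [ 0.17 -0.48  0.01] turn [-0.002 -0.002 -0.001] rows>= 1 jawyaw 106.9 t 17.9 f [-1.1  0.2 -0.9] grip 0.997
```

View pics/w16.png

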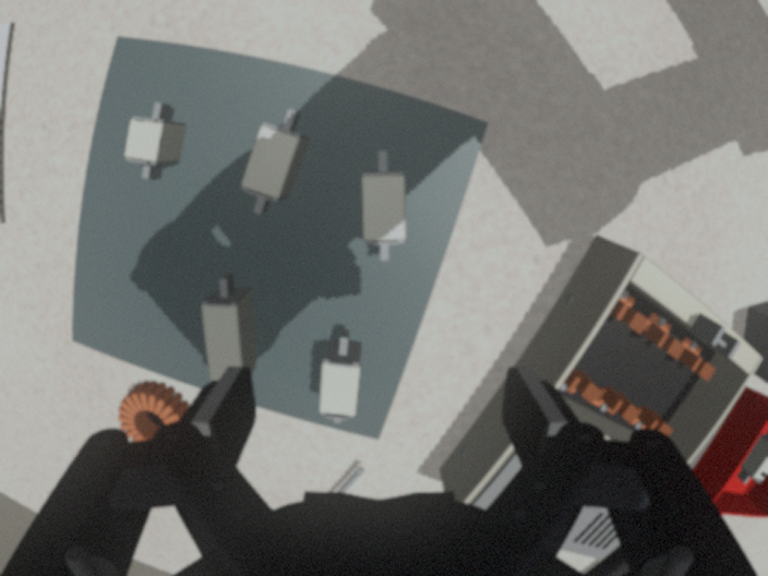

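Candidates:
- (384,205), (272,163) and (340,385) are blocks of about 50 mm, the right size.
- (150,140) is squarish, the short link.
- (225,330) is the long one.

I'll confirm by measuring them.

```bash
python3 - <<'E'
from h import *
im=np.load('pics/w16.npy')[:,:,::-1]
cv2.imwrite('pics/w16z.png',cv2.resize(im[60:190,145:290],None,fx=4.6,fy=4.6,interpolation=cv2.INTER_CUBIC))
E
```

```text
(no output)
```

View pics/w16z.png

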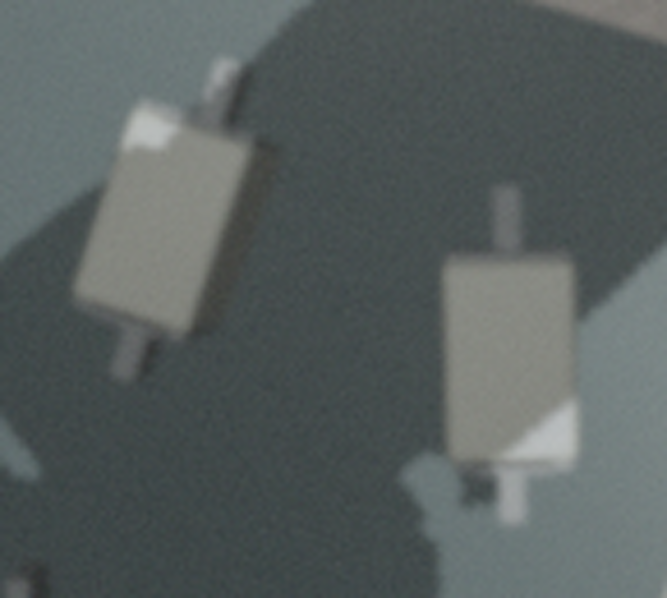

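```bash
python3 - <<'E'
from h import *
c=np.load('c16.npy',allow_pickle=True).item()
f=lambda u,v:(145+u/4.6,60+v/4.6)
def m(n,q,z=46):
    P=[at_z(c,x,z,1) for x in q];C=np.mean(P,0);d=P[0]-P[3]+P[1]-P[2]
    print(n,C.round(1),'len',np.linalg.norm(d/2).round(1),'wid',np.linalg.norm((P[0]-P[1]+P[3]-P[2])/2).round(1),'yaw',np.degrees(np.arctan2(-d[1],-d[0])).round(1))
m('A',[f(444,258),f(573,258),f(577,465),f(449,465)])
m('B',[f(140,105),f(252,143),f(187,335),f(76,298)])
g=lambda u,v:(u/1.5,v/1.5)
m('C',[g(323,362),g(361,362),g(357,415),g(320,415)])
m('short',[g(132,118),g(166,118),g(160,166),g(125,160)])
m('long',[g(203,302),g(240,302),g(246,378),g(212,380)])
E
```

```text
A [ 425.9 -190.1   46. ] len 47.2 wid 28.9 yaw 18.2
B [ 416.3 -275.1   46. ] len 46.4 wid 27.7 yaw -3.6
C [ 570.2 -182.1   46. ] len 48.5 wid 29.7 yaw 11.5
short [ 422.3 -375.9   46. ] len 34.1 wid 31.0 yaw 5.0
long [ 558.5 -279.4   46. ] len 65.7 wid 30.3 yaw 15.0
```

```bash
python3 - <<'E'
from h import *
go(425.7,-190.3,80,107.8)
E
```

```text
from [ 468.4 -180.5  210.2] shift cm [-4.35 13.02  0.28] turn [-0.002 -0.016 -0.001] rows>= 4 jawyaw 106.9 t 17.9 f [-1.1  0.2 -0.9] grip 0.997
```

```bash
python3 -m inch '[-2,2,0.1,0,-0.016,0, -4.4,5,0.2,0,-0.016,0, -4.4,9,0.3,0,-0.016,0, -4.4,12,0.3,0,-0.016,0, -4.4,13,0.3,0,-0.016,0,-4.4,13,0.3,0,-0.016,0,-4.4,13,0.3,0,-0.016,0]' -0.32
python3 - <<'E'
from h import *
snap('wrist','w17',1.5)
go(425.7,-190.3,17,107.8)
E
```

```text
time_s: 18.53
eef_pos: [426.1, -189.7, 81.1]
ee_rot: [0.699, -0.698, -0.11, 0.111]
force: [-0.1, -0.4, 0.5]
grip_width: 0.66
from [ 426.6 -190.3   81.9] shift cm [-0.09  6.49  0.03] turn [0.001 0.003 0.001] rows>= 2 jawyaw 107.9 t 18.6 f [-0.3 -0.1 -0.7] grip 0.665
```

View pics/w17.png

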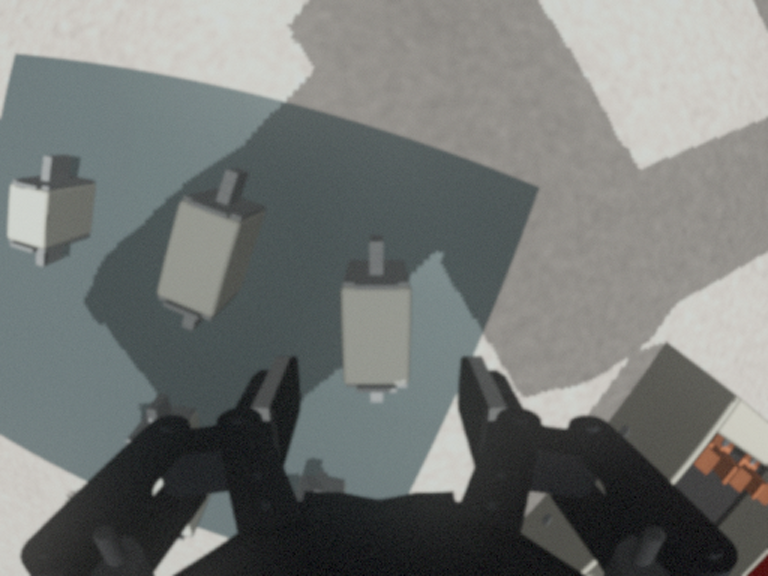

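Aligned over link A at (376,335). Descending and gripping.

```bash
python3 -m inch '[0,2.5,0,0,0,0, 0,5,0,0,0,0, 0,6.3,0,0,0,0, 0,6.3,0,0,0,0]'
python3 -m inch '[0,0,0,0,0,0,0,0,0,0,0,0,0,0,0,0,0,0,0,0,0,0,0,0,0,0,0,0,0,0]' 1 60
python3 - <<'E'
from h import *
go(425.7,-190.3,17,107.8)
E
python3 -m inch '[0,-1,0,0,0,0, 0,-4,0,0,0,0, 0,-8,0,0,0,0, 0,-12,0,0,0,0, 0,-13.5,0,0,0,0,0,-13.5,0,0,0,0]'
python3 - <<'E'
from h import *
a=np.radians(-11.3);print('way3',492+56*np.sin(a)*1,74.65-56*np.cos(a))
go(492-56*0.196,74.65-56*.9806,150,78.7)
E
```

```text
time_s: 18.92
eef_pos: [425.6, -190.0, 17.1]
ee_rot: [0.699, -0.698, -0.11, 0.111]
force: [-0.5, 0.6, -0.5]
grip_width: 0.657
time_s: 19.33
eef_pos: [427.0, -191.4, 19.8]
ee_rot: [-0.698, 0.699, 0.111, -0.109]
force: [0.1, 0.8, 7.1]
grip_width: 0.34
from [ 427.  -191.4   19.8] shift cm [-0.09  0.28  0.15] turn [0.003 0.002 0.002] rows>= 1 jawyaw 107.9 t 19.3 f [0.1 0.8 7.1] grip 0.34
time_s: 19.83
eef_pos: [427.3, -191.8, 157.9]
ee_rot: [-0.696, 0.701, 0.112, -0.108]
force: [0.8, -0.2, -0.5]
grip_width: 0.339
way3 481.027015922419 19.735579121389677
from [ 427.3 -191.8  157.9] shift cm [11.61  0.71 18.48] turn [0.006 0.51  0.007] rows>= 6 jawyaw 107.9 t 19.8 f [ 0.8 -0.2 -0.5] grip 0.339
```

```bash
python3 -m inch '[2,0,3.1,0,0.085,0, 4,0,6.2,0,0.17,0, 6,0,9.3,0,0.255,0, 8,0.2,12.4,0,0.34,0, 10,0.4,15.5,0,0.425,0, 11.6,0.6,18.5,0,0.51,0, 11.6,0.6,18.5,0,0.51,0,11.6,0.6,18.5,0,0.51,0]'
python3 - <<'E'
from h import *
c=ctrl.get_calibration('wrist');np.save('c18.npy',c,allow_pickle=True)
snap('wrist','w18',1.5)
go(492-56*0.196,74.65-56*.9806,150,78.7)
E
```

```text
time_s: 20.5
eef_pos: [478.9, 22.4, 146.4]
ee_rot: [0.704, -0.704, 0.069, -0.068]
force: [0.5, -0.9, -2.1]
grip_width: 0.338
from [479.   21.2 146.6] shift cm [ 0.23 -0.34 -0.1 ] turn [ 0.     0.002 -0.001] rows>= 1 jawyaw 78.8 t 20.6 f [-0.7  0.2 -1.7] grip 0.344
```

View pics/w18.png

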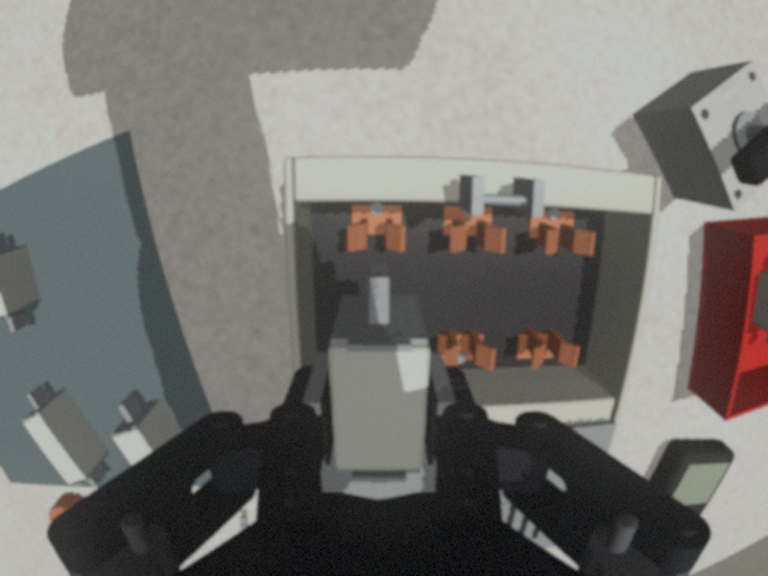

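```bash
python3 -m inch '[0.25,3,-0.1,0,0,0, 0.25,6,-0.1,0,0,0, 0.25,8,-0.1,0,0,0, 0.25,8.4,-0.1,0,0,0,0.25,8.4,-0.1,0,0,0,0.25,8.4,-0.1,0,0,0]'
python3 - <<'E'
from h import *
c=ctrl.get_calibration('wrist');np.save('c19.npy',c,allow_pickle=True)
snap('wrist','w19',1.5)
snap('side','s19',6,(165,140,265,230))
go(492+.5*.98-56*0.196,74.65-56*.9806,38,78.7)
E
```

```text
time_s: 21.05
eef_pos: [482.3, 18.7, 64.1]
ee_rot: [-0.704, 0.704, -0.07, 0.07]
force: [-0.6, -0.0, -1.6]
grip_width: 0.338
from [482.6  18.9  64.5] shift cm [-0.13  2.65  0.06] turn [ 0.    -0.001  0.003] rows>= 1 jawyaw 78.6 t 21.1 f [ 0.2 -0.5 -1. ] grip 0.334
```

View pics/w19.png

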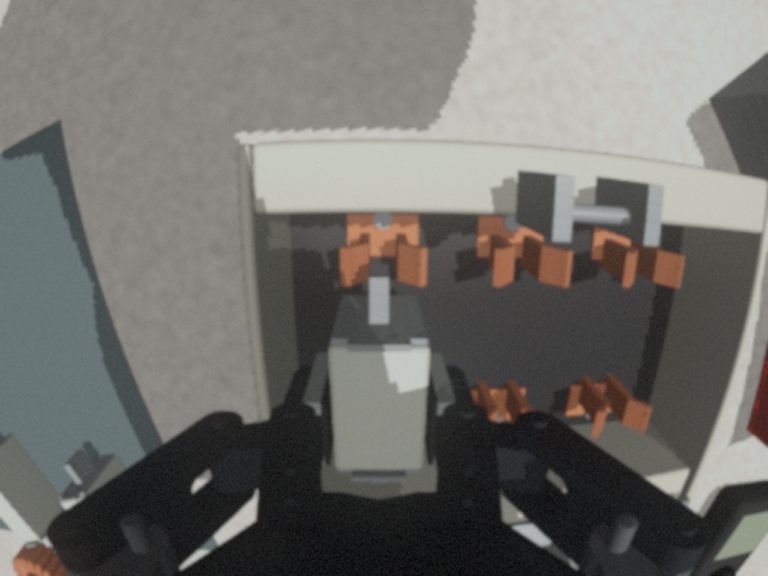

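View pics/s19.png

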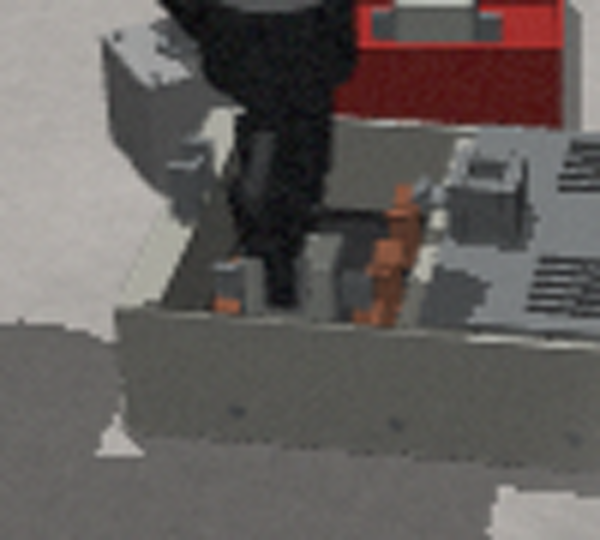

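```bash
python3 -m inch '[-0.1,0,0.13,0,0,0, -0.1,0.6,0.13,0,0,0, -0.1,1.2,0.13,0,0,0, -0.1,1.2,0.13,0,0,0]'
python3 - <<'E'
from h import *
c=ctrl.get_calibration('wrist');np.save('c20.npy',c,allow_pickle=True)
snap('wrist','w20',1.5)
go(492+.5*.98-56*0.196,74.65-56*.9806,38,78.7)
E
```

```text
time_s: 21.48
eef_pos: [480.4, 21.1, 50.0]
ee_rot: [0.704, -0.704, 0.07, -0.069]
force: [-0.7, 0.3, -2.5]
grip_width: 0.337
from [480.6  21.   50.4] shift cm [ 0.12  1.24 -0.11] turn [ 0.    -0.    -0.001] rows>= 1 jawyaw 78.7 t 21.5 f [ 0.8  0.9 -1.3] grip 0.345
```

View pics/w20.png

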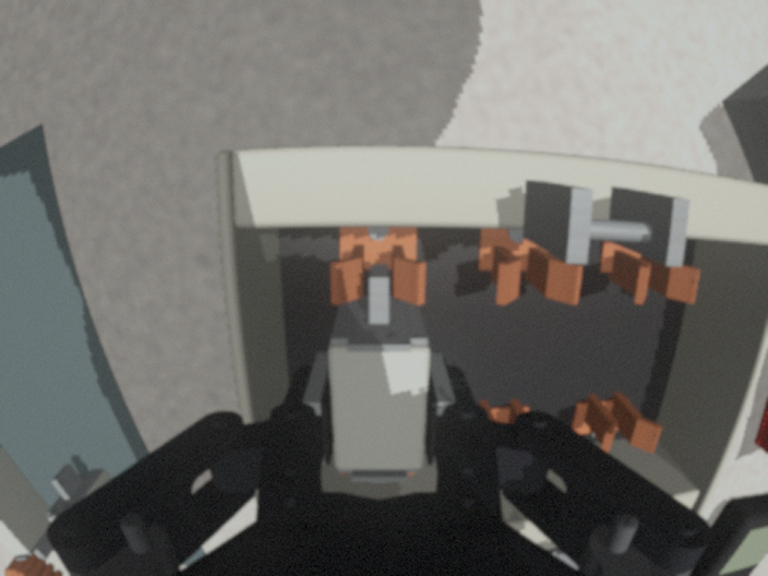

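```bash
python3 -m inch '[0.05,0.5,0,0,0,0, 0.05,1.0,0,0,0,0, 0.05,1.25,0,0,0,0, 0.05,1.25,0,0,0,0]'
python3 - <<'E'
from h import *
s=ctrl.sense();print(s['force'],s['wrist_torque'],s['eef_pos'])
E
```

```text
time_s: 21.87
eef_pos: [481.4, 20.8, 38.2]
ee_rot: [0.704, -0.704, 0.07, -0.07]
force: [-0.2, -0.6, -1.4]
grip_width: 0.338
[-0.16294089 -0.62122155 -1.42701598] [ 0.03976454 -0.0118283   0.02230211] [481.36791084  20.82451792  38.18631993]
```

```bash
python3 -m inch '[0,0.1,0,0,0,0, 0,0.15,0,0,0,0,0,0.15,0,0,0,0]'
python3 - <<'E'
from h import *
s=ctrl.sense();print(s['force'],s['eef_pos'])
E
```

```text
time_s: 22.12
eef_pos: [481.5, 20.8, 37.8]
ee_rot: [-0.704, 0.704, -0.07, 0.07]
force: [-4.4, -0.0, 10.3]
grip_width: 0.341
[-4.40998127 -0.04090577 10.34890608] [481.52768617  20.7998178   37.84157793]
```

```bash
python3 -m inch '[0,0,0,0,0,0,0,0,0,0,0,0,0,0,0,0,0,0,0,0,0,0,0,0]' 0
python3 -m inch '[0,-1,0,0,0,0, 0,-4,0,0,0,0, 0,-8,0,0,0,0, 0,-12,0,0,0,0, 0,-15,0,0,0,0,0,-17,0,0,0,0,0,-17,0,0,0,0]'
python3 - <<'E'
from h import *
snap('wrist','w21',1.5)
go(467,-270,210,86)
E
```

```text
time_s: 22.45
eef_pos: [481.6, 20.8, 37.0]
ee_rot: [-0.704, 0.704, -0.07, 0.07]
force: [0.2, 1.1, 0.3]
grip_width: 0.5
time_s: 23.03
eef_pos: [483.1, 20.6, 212.1]
ee_rot: [-0.703, 0.704, -0.067, 0.073]
force: [0.2, -0.8, 0.3]
grip_width: 0.5
from [482.2  20.7 209.5] shift cm [  4.22  -0.03 -28.8 ] turn [ 0.    -0.128  0.005] rows>= 7 jawyaw 78.7 t 23.1 f [-0.3 -0.4 -0.5] grip 0.501
```

View pics/w21.png

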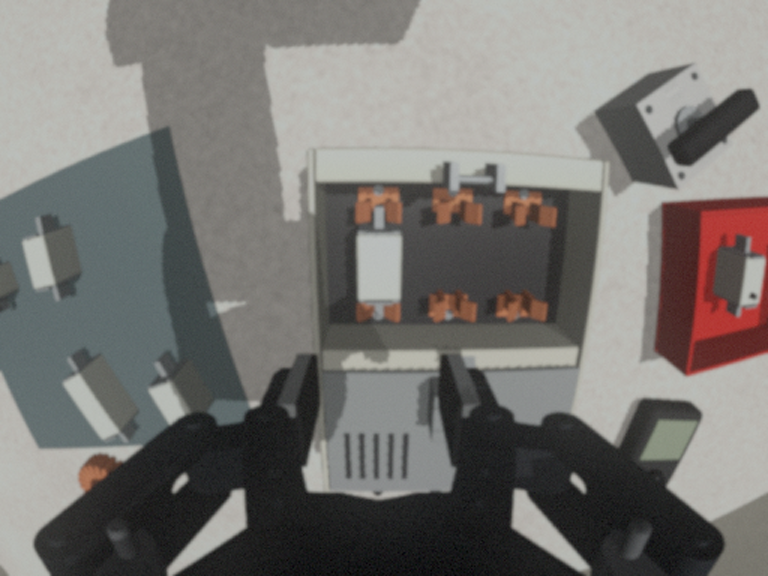

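Way 3's link is seated, with its blades in both jaw pairs at (380,265). Next is link B.

```bash
python3 -m inch '[0.5,0,-4,0,-0.02,0, 1.1,0,-8,0,-0.04,0, 1.7,0,-12,0,-0.06,0, 2.3,0,-16,0,-0.08,0, 2.9,0,-20,0,-0.1,0, 3.5,0,-24,0,-0.12,0, 4,0,-28,0,-0.13,0, 4.2,0,-29,0,-0.13,0]' -0.32
python3 -m inch '[0,0,0,0,0,0,0,0,0,0,0,0]'
python3 - <<'E'
from h import *
c=ctrl.get_calibration('wrist');np.save('c22.npy',c,allow_pickle=True)
snap('wrist','w22',1.5)
im=np.load('pics/w22.npy')[:,:,::-1];p=proj(c,(416,-275,46),1).astype(int);print(p);np.save('p22.npy',p)
cv2.imwrite('pics/w22z.png',cv2.resize(im[p[1]-40:p[1]+40,p[0]-50:p[0]+50],None,fx=7,fy=7,interpolation=cv2.INTER_CUBIC))
E
```

```text
time_s: 23.75
eef_pos: [464.3, -276.4, 205.8]
ee_rot: [0.707, -0.707, 0.026, -0.025]
force: [-0.3, 0.5, -0.2]
grip_width: 0.661
time_s: 23.92
eef_pos: [465.4, -271.3, 206.2]
ee_rot: [0.707, -0.706, 0.025, -0.024]
force: [1.0, 0.9, 0.5]
grip_width: 0.661
[245 133]
```

View pics/w22.png

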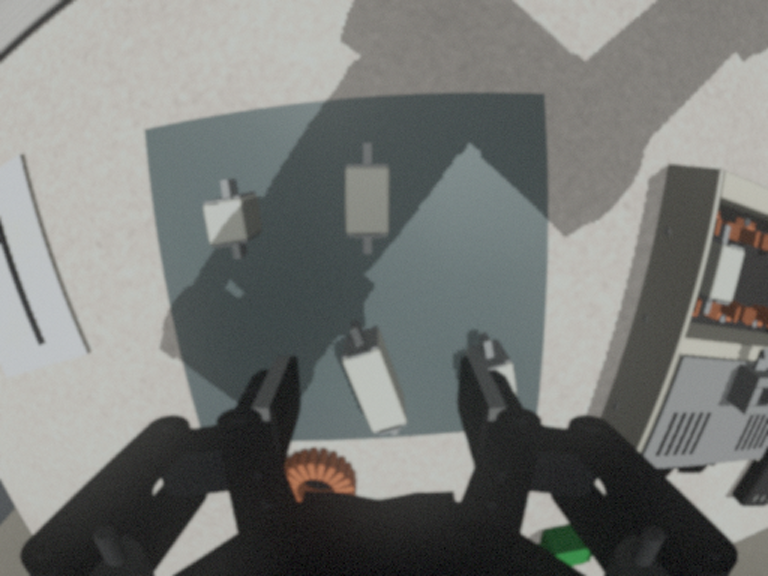

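View pics/w22z.png

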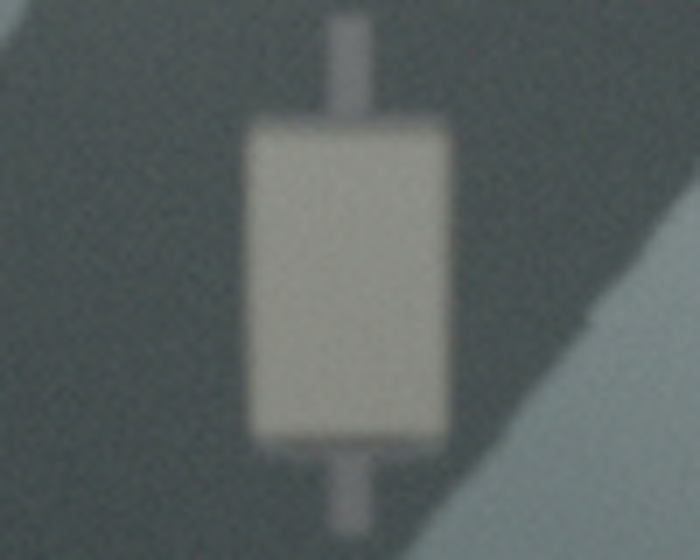

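Link B is in view: a block of about 50×30 at (367,200) in the full picture, two blades, white. The green look-alike is far off at (565,545).

```bash
python3 - <<'E'
from h import *
c=np.load('c22.npy',allow_pickle=True).item();p=np.load('p22.npy')
f=lambda u,v:(p[0]-50+u/7,p[1]-40+v/7)
q=[f(247,122),f(450,122),f(450,438),f(250,438)]
P=[at_z(c,x,46,1) for x in q];C=np.mean(P,0);d=P[0]-P[3]+P[1]-P[2]
print(C.round(1),'len',np.linalg.norm(d/2).round(1),'wid',np.linalg.norm((P[0]-P[1]+P[3]-P[2])/2).round(1),'yaw',np.degrees(np.arctan2(-d[1],-d[0])).round(1))
go(C[0],C[1],80,90+np.degrees(np.arctan2(-d[1],-d[0])))
E
```

```text
[ 416.  -275.8   46. ] len 46.5 wid 29.4 yaw -3.9
from [ 465.6 -270.6  206.5] shift cm [-4.9  12.65 -0.88] turn [-0.001  0.    -0.001] rows>= 4 jawyaw 86.1 t 24.0 f [-0.2  1.3 -0.3] grip 0.656
```

```bash
python3 -m inch '[-2.5,2,-0.5,0,0,0, -4.9,5,-0.9,0,0,0, -4.9,9,-0.9,0,0,0, -4.9,12,-0.9,0,0,0, -4.9,12.6,-0.9,0,0,0,-4.9,12.6,-0.9,0,0,0,-4.9,12.6,-0.9,0,0,0]'
python3 - <<'E'
from h import *
snap('wrist','w23',1.5)
go(416,-275.8,17,86.1)
E
```

```text
time_s: 24.55
eef_pos: [417.2, -277.2, 82.5]
ee_rot: [-0.706, 0.707, -0.023, 0.024]
force: [-0.1, -1.0, 0.5]
grip_width: 0.664
from [ 417.3 -277.6   83. ] shift cm [-0.16  6.6   0.19] turn [0.002 0.001 0.002] rows>= 2 jawyaw 86.2 t 24.6 f [ 1.4  0.1 -0.2] grip 0.665
```

View pics/w23.png

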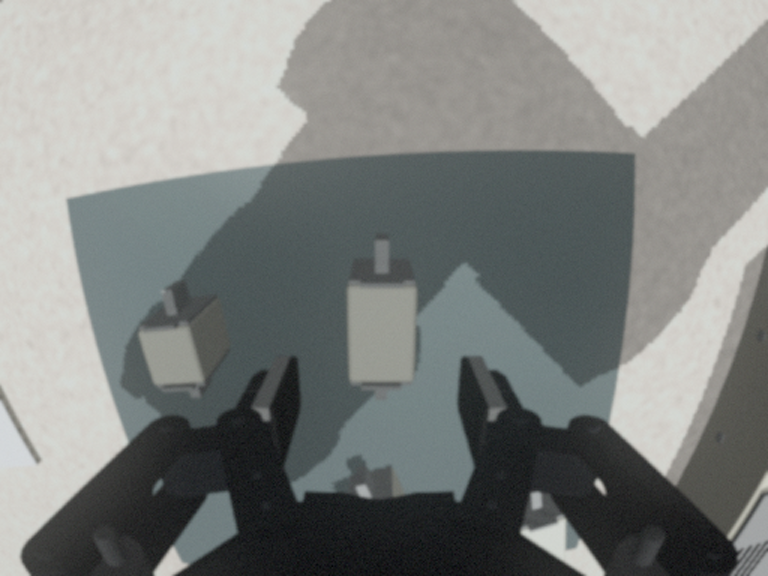

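```bash
python3 -m inch '[-0.1,2.5,0.15,0,0,0, -0.1,5,0.15,0,0,0, -0.1,6.4,0.15,0,0,0, -0.1,6.4,0.15,0,0,0]'
python3 -m inch '[0,0,0,0,0,0,0,0,0,0,0,0,0,0,0,0,0,0,0,0,0,0,0,0,0,0,0,0,0,0]' 1 60
python3 -m inch '[0,-1,0,0,0,0, 0,-4,0,0,0,0, 0,-8,0,0,0,0, 0,-12,0,0,0,0, 0,-13.5,0,0,0,0,0,-13.5,0,0,0,0]'
python3 - <<'E'
from h import *
go(492.4,75.7,150,78.7)
E
```

```text
time_s: 24.93
eef_pos: [415.2, -275.4, 16.4]
ee_rot: [0.707, -0.706, 0.024, -0.023]
force: [0.3, 0.2, 0.3]
grip_width: 0.661
time_s: 25.35
eef_pos: [416.4, -276.8, 19.2]
ee_rot: [-0.706, 0.708, -0.023, 0.025]
force: [-0.8, 0.7, 7.4]
grip_width: 0.339
time_s: 25.85
eef_pos: [416.6, -277.1, 157.2]
ee_rot: [-0.704, 0.709, -0.022, 0.026]
force: [0.9, -0.4, -1.8]
grip_width: 0.338
from [ 416.6 -277.1  157.2] shift cm [ 5.18  0.53 35.72] turn [0.006 0.13  0.007] rows>= 9 jawyaw 86.1 t 25.9 f [ 0.9 -0.4 -1.8] grip 0.338
```

```bash
python3 -m inch '[0.6,0,4,0,0.02,0, 1.2,0,8,0,0.04,0, 1.8,0,12,0,0.06,0, 2.4,0,16,0,0.08,0, 3,0,20,0,0.1,0, 3.6,0,24,0,0.12,0, 4.2,0,28,0,0.13,0, 4.7,0.2,32,0,0.13,0]'
python3 -m inch '[0.9,0,3.6,0,0,0,0.9,0,3.6,0,0,0,0.9,0,3.6,0,0,0]'
python3 - <<'E'
from h import *
snap('wrist','w24',1.5)
go(492.4,75.7,65,78.7)
E
```

```text
time_s: 26.52
eef_pos: [483.6, 42.3, 150.0]
ee_rot: [-0.704, 0.704, -0.07, 0.07]
force: [0.8, -0.2, -1.4]
grip_width: 0.342
time_s: 26.77
eef_pos: [499.3, 75.2, 149.4]
ee_rot: [-0.704, 0.704, -0.069, 0.068]
force: [0.6, 0.2, -2.1]
grip_width: 0.339
from [499.2  74.  149.4] shift cm [-0.68  8.45  0.04] turn [ 0.     0.001 -0.002] rows>= 3 jawyaw 78.7 t 26.8 f [-0.3 -1.2 -2. ] grip 0.34
```

View pics/w24.png

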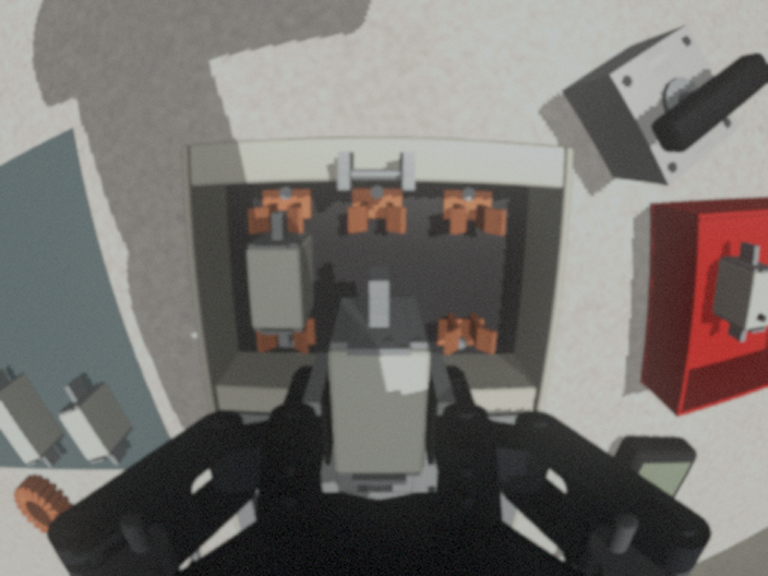

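```bash
python3 -m inch '[-0.75,0.5,0.03,0,0,0, -0.75,4,0.03,0,0,0, -0.75,7.5,0.03,0,0,0, -0.75,8.6,0.03,0,0,0,-0.75,8.6,0.03,0,0,0,-0.75,8.6,0.03,0,0,0]'
python3 - <<'E'
from h import *
snap('wrist','w25',1.5)
go(491.7,75.6,38,78.7)
E
```

```text
time_s: 27.32
eef_pos: [492.3, 74.4, 64.2]
ee_rot: [-0.704, 0.704, -0.071, 0.07]
force: [-0.0, 0.1, -1.0]
grip_width: 0.341
from [493.   74.6  65.1] shift cm [-0.15  2.71  0.07] turn [-0.    -0.002  0.001] rows>= 1 jawyaw 78.6 t 27.4 f [ 0.7 -0.4 -1.6] grip 0.341
```

View pics/w25.png

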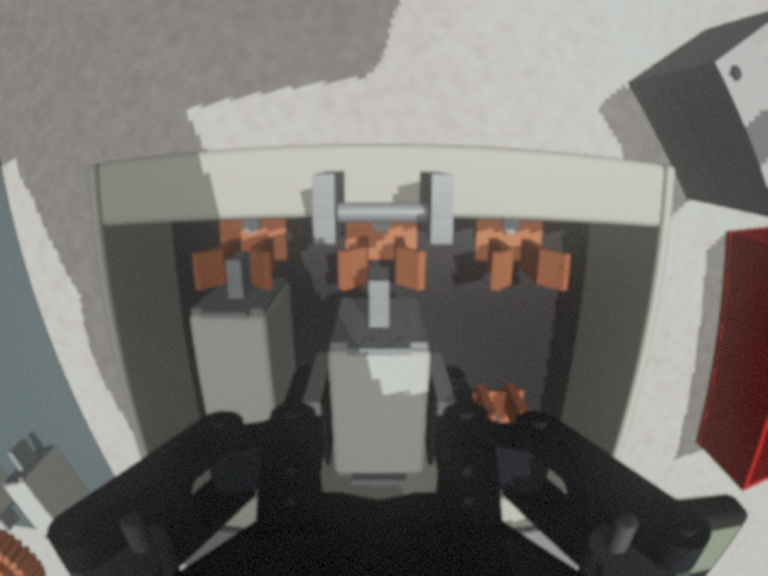

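```bash
python3 -m inch '[-0.12,0,0.1,0,0,0, -0.12,0.7,0.1,0,0,0, -0.12,1.4,0.1,0,0,0, -0.12,2.0,0.1,0,0,0, -0.12,2.5,0.1,0,0,0, -0.12,2.75,0.1,0,0,0, -0.12,2.75,0.1,0,0,0]'
python3 - <<'E'
from h import *
s=ctrl.sense();print(s['force'],s['eef_pos'],s['wrist_torque'])
snap('wrist','w26',1.5)
E
```

```text
time_s: 27.95
eef_pos: [491.2, 76.7, 37.2]
ee_rot: [-0.704, 0.704, -0.07, 0.069]
force: [-6.9, 0.0, 13.3]
grip_width: 0.342
[-6.92308186  0.04280463 13.29490146] [491.15186082  76.73559566  37.1714666 ] [-0.13480557  1.07177562 -0.03522712]
```

View pics/w26.png

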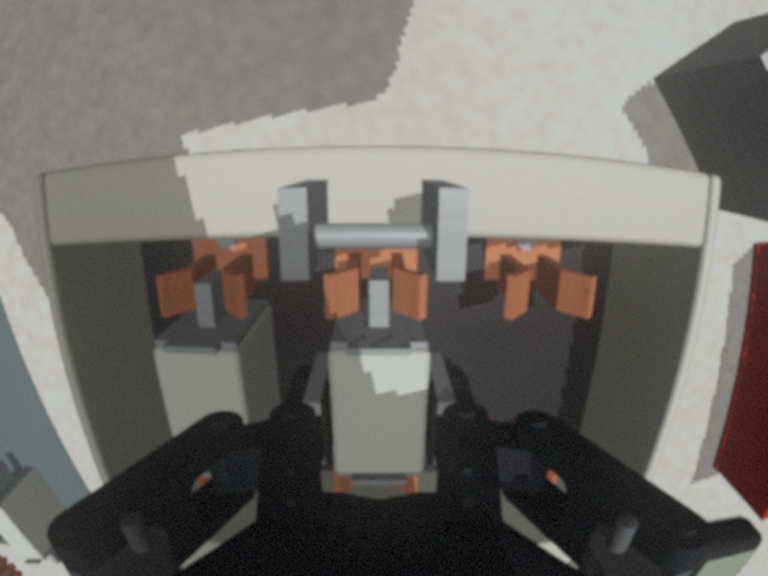

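```bash
python3 -m inch '[0,0,0,0,0,0,0,0,0,0,0,0,0,0,0,0,0,0,0,0,0,0,0,0]' 0
python3 -m inch '[0,-1,0,0,0,0, 0,-4,0,0,0,0, 0,-8,0,0,0,0, 0,-12,0,0,0,0, 0,-15,0,0,0,0,0,-17,0,0,0,0,0,-17,0,0,0,0]'
python3 - <<'E'
from h import *
snap('wrist','w27',1.5)
go(610,-172,210,101.5)
c=ctrl.get_calibration('top');
im=snap('top','t27',1.5)
cv2.imwrite('pics/t27z.png',cv2.resize(im[150:280,285:415][:,:,::-1],None,fx=4.5,fy=4.5,interpolation=cv2.INTER_CUBIC))
E
```

```text
time_s: 28.33
eef_pos: [491.6, 76.7, 36.5]
ee_rot: [-0.704, 0.704, -0.07, 0.07]
force: [0.1, -1.1, -0.4]
grip_width: 0.499
time_s: 28.92
eef_pos: [493.1, 76.6, 211.7]
ee_rot: [0.704, -0.704, 0.067, -0.073]
force: [0.2, 0.3, 0.2]
grip_width: 0.5
from [492.2  76.7 209. ] shift cm [ 16.43  -0.03 -22.07] turn [ 0.    -0.398  0.005] rows>= 7 jawyaw 78.7 t 29.0 f [-0.3  0.1 -0.6] grip 0.504
```

View pics/w27.png

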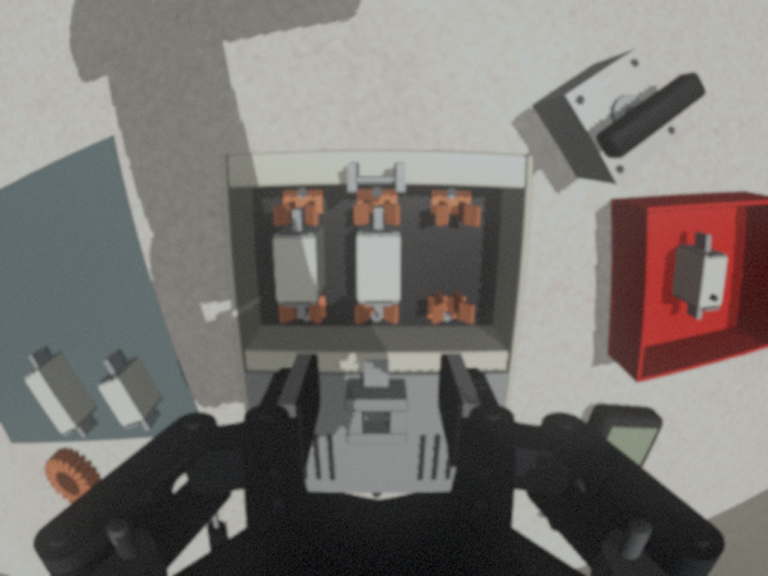

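View pics/t27z.png

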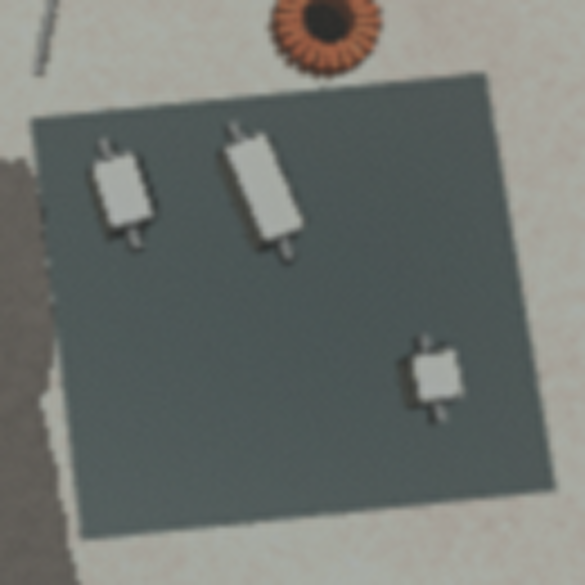

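Two seated. Link C is the medium block at (122,190) in the top crop, left of the long one. I'll move to view it.

```bash
python3 -m inch '[2,0,-3,0,-0.05,0, 4,0,-6,0,-0.1,0, 6.3,0,-9,0,-0.16,0, 8.5,0,-12,0,-0.22,0, 10.8,0,-15,0,-0.28,0, 13,0,-18,0,-0.34,0, 15,0,-20.5,0,-0.398,0, 16.4,0,-22,0,-0.398,0]' -0.32
python3 -m inch '[0,0,0,0,0,0,0,0,0,0,0,0,0,0,0,0,0,0]'
python3 - <<'E'
from h import *
c=ctrl.get_calibration('wrist');np.save('c28.npy',c,allow_pickle=True)
snap('wrist','w28',1.5)
im=np.load('pics/w28.npy')[:,:,::-1];p=proj(c,(570,-182,46),1).astype(int);print(p);np.save('p28.npy',p)
cv2.imwrite('pics/w28z.png',cv2.resize(im[p[1]-40:p[1]+40,p[0]-50:p[0]+50],None,fx=7,fy=7,interpolation=cv2.INTER_CUBIC))
E
```

```text
time_s: 29.68
eef_pos: [609.1, -174.2, 204.6]
ee_rot: [0.704, -0.703, -0.07, 0.072]
force: [0.0, 0.3, 0.1]
grip_width: 0.663
time_s: 29.93
eef_pos: [608.6, -170.4, 205.6]
ee_rot: [0.704, -0.703, -0.07, 0.071]
force: [0.1, 1.0, 0.5]
grip_width: 0.663
[248 141]
```

View pics/w28.png

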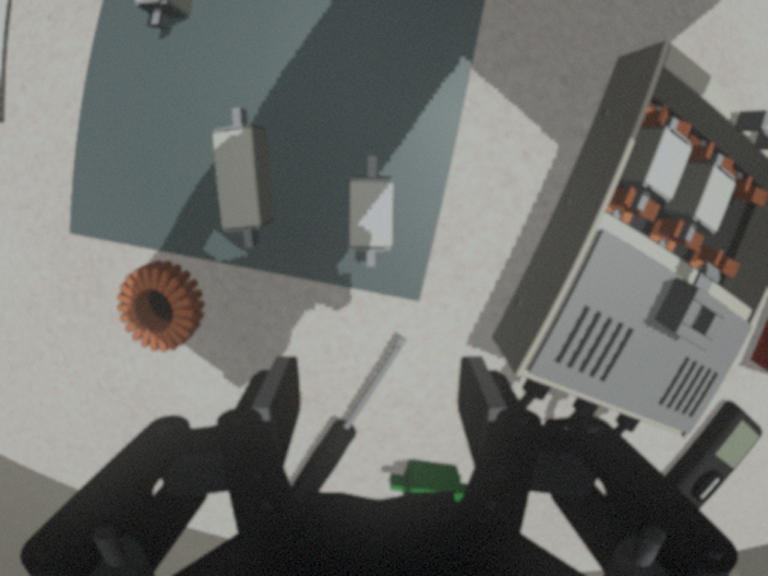

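View pics/w28z.png

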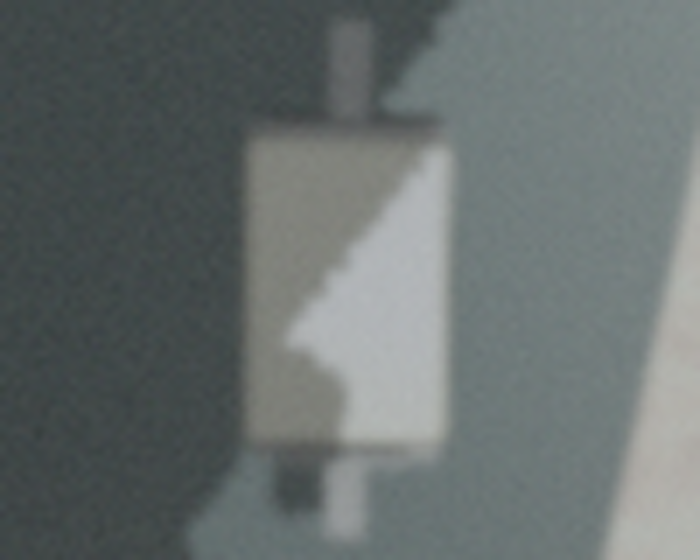

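Candidates: C at (371,213), white and about 50×30; the long one at (240,178); the green look-alike at (430,478). C is the one.

```bash
python3 - <<'E'
from h import *
c=np.load('c28.npy',allow_pickle=True).item();p=np.load('p28.npy')
f=lambda u,v:(p[0]-50+u/7,p[1]-40+v/7)
q=[f(247,130),f(451,132),f(447,447),f(245,443)]
P=[at_z(c,x,46,1) for x in q];C=np.mean(P,0);d=P[0]-P[3]+P[1]-P[2]
y=np.degrees(np.arctan2(-d[1],-d[0]))
print(C.round(1),'len',np.linalg.norm(d/2).round(1),'wid',np.linalg.norm((P[0]-P[1]+P[3]-P[2])/2).round(1),'yaw',y.round(1))
go(C[0],C[1],80,90+y)
E
```

```text
[ 570.7 -183.    46. ] len 46.5 wid 29.7 yaw 10.8
from [ 608.6 -170.2  206.1] shift cm [-3.97 12.61 -0.51] turn [-0.001  0.012 -0.001] rows>= 4 jawyaw 101.5 t 30.0 f [ 0.4 -0.1 -0.1] grip 0.662
```

```bash
python3 -m inch '[-2,2,-0.3,0,0.01,0, -4,5,-0.4,0,0.01,0, -4,9,-0.4,0,0.01,0, -4,12,-0.4,0,0.01,0, -4,12.6,-0.4,0,0.01,0,-4,12.6,-0.4,0,0.01,0,-4,12.6,-0.4,0,0.01,0]'
python3 - <<'E'
from h import *
snap('wrist','w29',1.5)
go(570.7,-183,17,100.8)
E
```

```text
time_s: 30.57
eef_pos: [571.5, -182.9, 82.4]
ee_rot: [-0.703, 0.704, 0.068, -0.067]
force: [0.4, -0.6, 0.5]
grip_width: 0.659
from [ 571.8 -183.2   82.9] shift cm [-0.12  6.59  0.06] turn [0.002 0.002 0.003] rows>= 2 jawyaw 100.9 t 30.6 f [ 0.6 -0.3 -0.4] grip 0.656
```

View pics/w29.png

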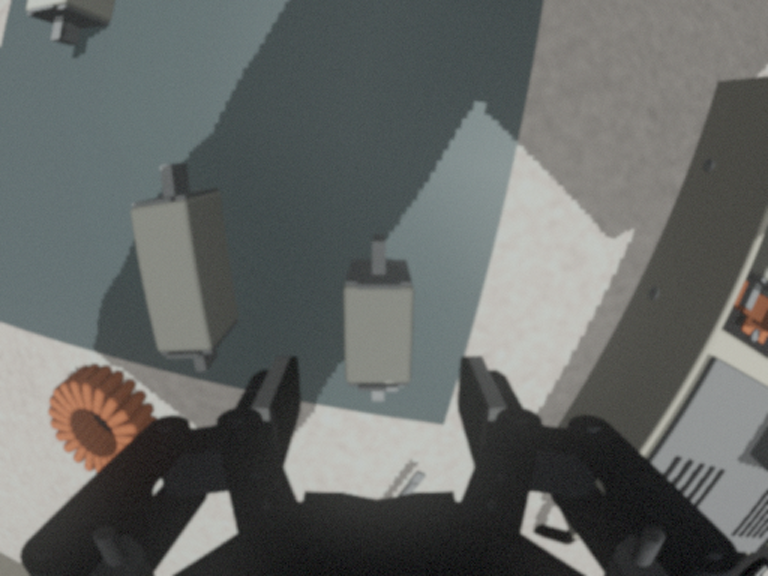

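```bash
python3 -m inch '[-0.1,2.5,0,0,0,0, -0.1,5,0,0,0,0, -0.1,6.4,0,0,0,0, -0.1,6.4,0,0,0,0]'
python3 -m inch '[0,0,0,0,0,0,0,0,0,0,0,0,0,0,0,0,0,0,0,0,0,0,0,0,0,0,0,0,0,0]' 1 60
python3 -m inch '[0,-1,0,0,0,0, 0,-4,0,0,0,0, 0,-8,0,0,0,0, 0,-12,0,0,0,0, 0,-13.5,0,0,0,0,0,-13.5,0,0,0,0]'
python3 - <<'E'
from h import *
o=np.array([492.0,75.9]);print(o+56*np.array([.196,.9806]))
go(503,130.8,150,78.7)
E
```

```text
time_s: 30.95
eef_pos: [569.3, -182.9, 15.7]
ee_rot: [0.704, -0.704, -0.067, 0.068]
force: [-0.9, 0.7, -0.6]
grip_width: 0.662
time_s: 31.37
eef_pos: [571.0, -183.9, 19.1]
ee_rot: [-0.703, 0.705, 0.068, -0.066]
force: [-0.3, -0.3, 7.6]
grip_width: 0.341
time_s: 31.87
eef_pos: [571.3, -184.1, 157.4]
ee_rot: [-0.702, 0.706, 0.07, -0.064]
force: [-0.6, -0.3, -1.5]
grip_width: 0.338
[502.976  130.8136]
from [ 571.3 -184.1  157.4] shift cm [-0.76  0.54 32.22] turn [0.004 0.388 0.008] rows>= 8 jawyaw 100.9 t 31.9 f [-0.6 -0.3 -1.5] grip 0.338
```

```bash
python3 -m inch '[-0.1,0,4,0,0.05,0, -0.2,0,8,0,0.1,0, -0.3,0,12,0,0.15,0, -0.4,0,16,0,0.2,0, -0.5,0,20,0,0.25,0, -0.6,0,24,0,0.3,0, -0.7,0.2,28,0,0.35,0, -0.8,0.5,32,0,0.388,0]'
python3 -m inch '[0,0,0,0,0,0,0,0,0,0,0,0,0,0,0,0,0,0]'
python3 - <<'E'
from h import *
snap('wrist','w30',1.5)
go(503,130.8,65,78.7)
E
```

```text
time_s: 32.53
eef_pos: [500.1, 131.2, 146.3]
ee_rot: [-0.704, 0.704, -0.071, 0.07]
force: [1.2, -0.9, -1.4]
grip_width: 0.337
time_s: 32.78
eef_pos: [501.1, 129.2, 146.2]
ee_rot: [-0.704, 0.704, -0.07, 0.069]
force: [0.3, -0.3, -0.9]
grip_width: 0.341
from [501.4 128.6 146.3] shift cm [0.12 8.13 0.25] turn [ 0.    -0.001 -0.001] rows>= 2 jawyaw 78.6 t 32.8 f [ 0.7 -0.3 -0.5] grip 0.339
```

View pics/w30.png

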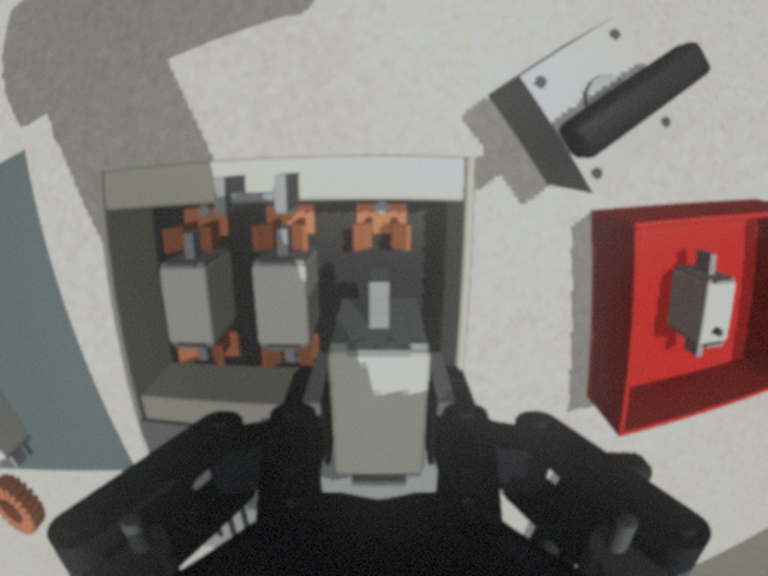

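```bash
python3 -m inch '[0.08,0.5,0.2,0,0,0, 0.08,4,0.2,0,0,0, 0.08,7.3,0.2,0,0,0, 0.08,8.2,0.2,0,0,0,0.08,8.2,0.2,0,0,0,0.08,8.2,0.2,0,0,0]'
python3 - <<'E'
from h import *
snap('wrist','w31',1.5)
go(502.6,130.6,38,78.7)
E
```

```text
time_s: 33.33
eef_pos: [503.2, 130.8, 65.4]
ee_rot: [0.704, -0.704, 0.07, -0.07]
force: [-0.5, -0.4, -0.8]
grip_width: 0.336
from [503.6 130.9  66.1] shift cm [-0.1   2.81 -0.05] turn [-0.    -0.001  0.002] rows>= 1 jawyaw 78.6 t 33.4 f [ 0.2 -0.3 -1. ] grip 0.342
```

View pics/w31.png

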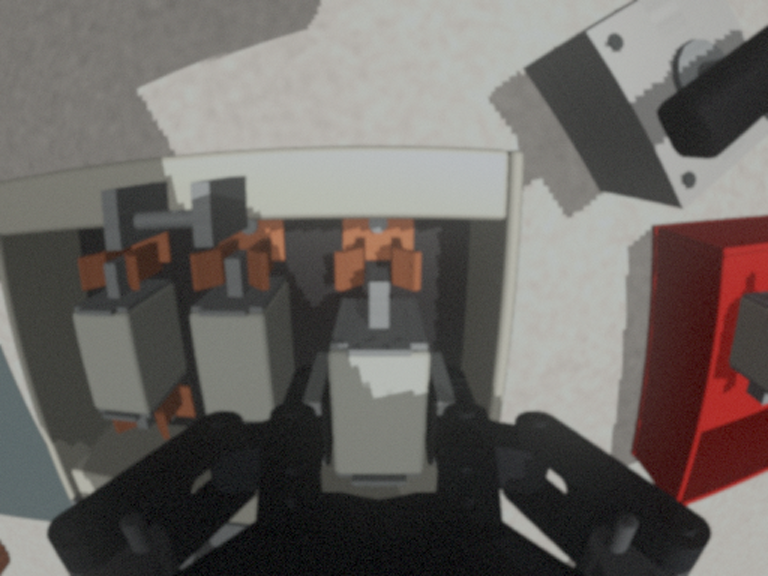

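```bash
python3 -m inch '[-0.1,0.6,0,0,0,0, -0.1,1.2,0,0,0,0, -0.1,1.9,0,0,0,0, -0.1,2.5,0,0,0,0, -0.1,2.85,0,0,0,0, -0.1,2.85,0,0,0,0]'
python3 - <<'E'
from h import *
s=ctrl.sense();print(s['force'],s['eef_pos'],s['wrist_torque'])
E
```

```text
time_s: 33.88
eef_pos: [501.3, 131.5, 37.1]
ee_rot: [-0.704, 0.704, -0.07, 0.069]
force: [-8.4, -0.9, 16.1]
grip_width: 0.334
[-8.43325768 -0.85761307 16.11819127] [501.28947781 131.47417298  37.05030509] [-0.31014512  1.22505224  0.02038747]
```

Seated at the same height as the others (37.1). Releasing and checking.

```bash
python3 -m inch '[0,0,0,0,0,0,0,0,0,0,0,0,0,0,0,0,0,0,0,0,0,0,0,0]' 0
python3 -m inch '[0,-1,0,0,0,0, 0,-4,0,0,0,0, 0,-8,0,0,0,0, 0,-12,0,0,0,0, 0,-15,0,0,0,0,0,-17,0,0,0,0,0,-17,0,0,0,0]'
python3 -m inch '[2,0,-2.7,0,0,0,4,0,-5.5,0,0,0,4,0,-5.5,0,0,0,4,0,-5.5,0,0,0]' 1
python3 - <<'E'
from h import *
c=ctrl.get_calibration('wrist');np.save('c33.npy',c,allow_pickle=True)
snap('wrist','w33',1.5)
im=np.load('pics/w33.npy')[:,:,::-1]
cv2.imwrite('pics/w33z.png',cv2.resize(im[50:250,140:360],None,fx=3,fy=3,interpolation=cv2.INTER_CUBIC))
print(ctrl.sense()['eef_pos'])
E
```

```text
time_s: 34.22
eef_pos: [501.6, 131.4, 35.9]
ee_rot: [-0.704, 0.704, -0.07, 0.07]
force: [-0.0, 0.1, 0.5]
grip_width: 0.501
time_s: 34.8
eef_pos: [503.1, 131.6, 211.3]
ee_rot: [0.704, -0.703, 0.067, -0.073]
force: [0.6, -0.1, 1.2]
grip_width: 0.5
time_s: 35.13
eef_pos: [530.0, 68.5, 205.7]
ee_rot: [0.704, -0.704, 0.071, -0.07]
force: [-0.6, 0.5, 0.2]
grip_width: 0.0
[529.66585729  69.48192671 205.73423741]
```

View pics/w33z.png

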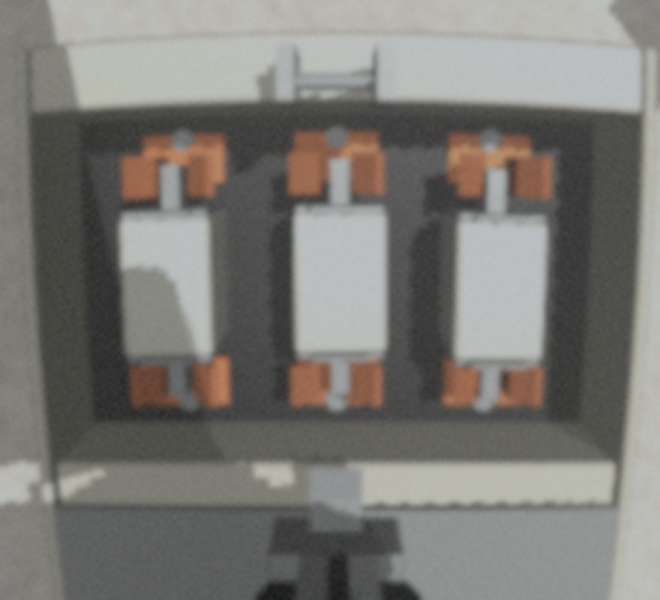

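All three links sit square in both jaw pairs. Next I close the guard by pushing the latch block's far face with shut fingers.

```bash
python3 - <<'E'
from h import *
go(626,49,140,78.7)
E
python3 -m inch '[3,0,0,0,0,0, 6,1,0,0,0,0, 9.5,4,0,0,0,0, 9.8,6.5,0,0,0,0,9.8,6.5,0,0,0,0,9.8,6.5,0,0,0,0]' 1
python3 - <<'E'
from h import *
snap('wrist','w34',1.5);snap('side','s34',6,(200,130,320,220))
go(626,49,89,78.7)
E
```

```text
from [529.7  69.5 205.7] shift cm [ 9.86  6.56 -0.11] turn [-0.    -0.002 -0.001] rows>= 3 jawyaw 78.6 t 35.2 f [-0.   0.1 -0.2] grip 0.001
time_s: 35.68
eef_pos: [624.9, 51.4, 140.2]
ee_rot: [0.704, -0.704, 0.071, -0.068]
force: [-0.3, 0.0, 0.5]
grip_width: -0.004
from [626.   51.2 143.3] shift cm [ 0.03  5.43 -0.21] turn [-0.     0.     0.002] rows>= 2 jawyaw 78.7 t 35.8 f [ 0.1  0.8 -0.6] grip 0.003
```

View pics/w34.png

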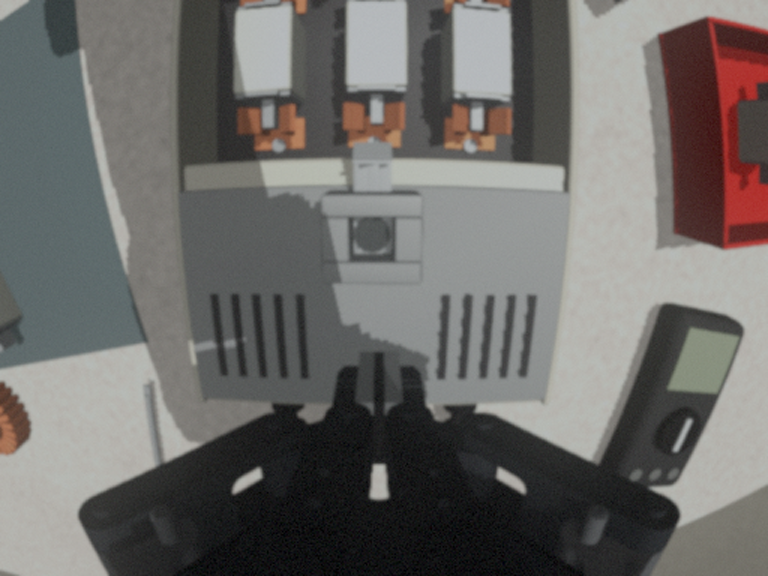

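View pics/s34.png

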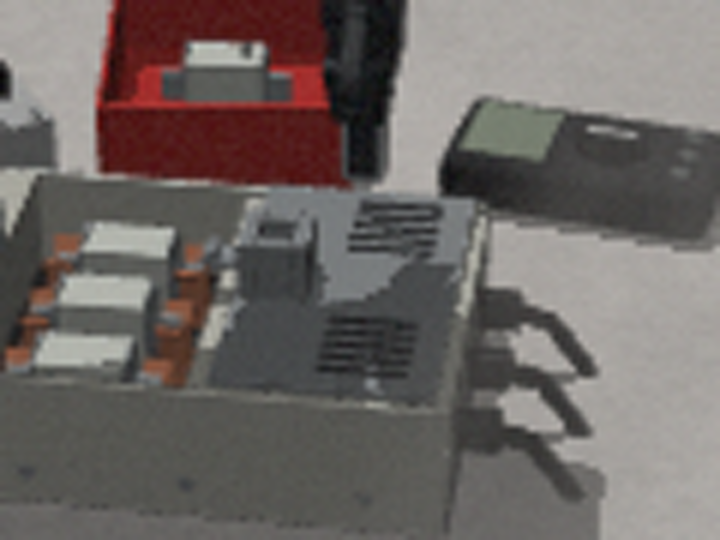

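```bash
python3 -m inch '[0,2,-0.25,0,0,0, 0,4.5,-0.25,0,0,0, 0,5.2,-0.25,0,0,0, 0,5.2,-0.25,0,0,0,0,5.2,-0.25,0,0,0]'
python3 - <<'E'
from h import *
go(492.2,75.6,90,78.7)
E
```

```text
time_s: 36.2
eef_pos: [626.0, 48.1, 91.1]
ee_rot: [0.704, -0.704, 0.069, -0.07]
force: [0.2, 0.0, 0.0]
grip_width: 0.004
from [626.   48.1  91.1] shift cm [-13.66   0.08   0.07] turn [-0.    -0.     0.002] rows>= 4 jawyaw 78.7 t 36.2 f [0.2 0.  0. ] grip 0.004
```

```bash
python3 -m inch '[-0.5,0,0,0,0,0, -1.2,0,0,0,0,0, -2,0,0,0,0,0, -3.2,0,0,0,0,0, -4.6,0,0,0,0,0, -6,0,0,0,0,0, -7.4,0,0.05,0,0,0, -8.4,0,0.05,0,0,0]'
python3 - <<'E'
from h import *
s=ctrl.sense();print(s['force'])
snap('side','s35',5,(170,130,310,240))
E
```

```text
time_s: 36.87
eef_pos: [542.6, 65.1, 90.4]
ee_rot: [-0.704, 0.704, -0.069, 0.071]
force: [2.0, -0.3, -0.8]
grip_width: -0.002
[ 1.98349407 -0.27114417 -0.83165831]
```

View pics/s35.png

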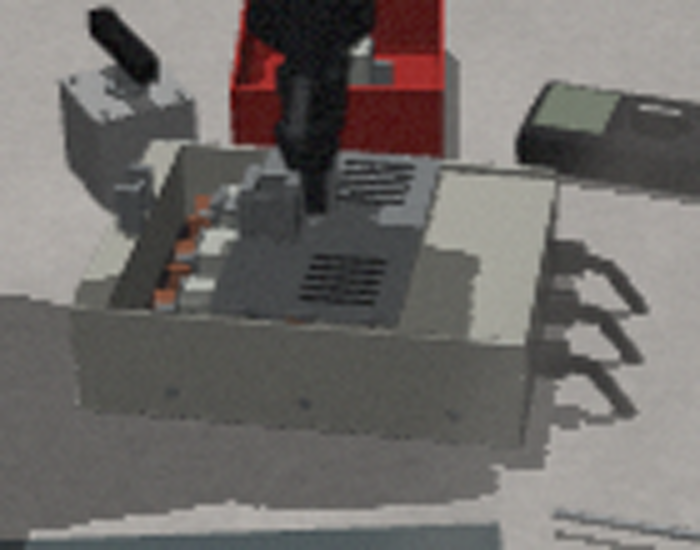

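```bash
python3 -m inch '[-1.2,0,0,0,0,0, -2.4,0,0,0,0,0, -3.4,0,0,0,0,0, -4.2,0,0,0,0,0, -4.8,0,0,0,0,0,-4.8,0,0,0,0,0]'
python3 - <<'E'
from h import *
go(492.2,75.6,90,78.7)
E
```

```text
time_s: 37.42
eef_pos: [496.1, 74.5, 89.8]
ee_rot: [0.704, -0.704, 0.069, -0.07]
force: [0.3, -0.1, 0.4]
grip_width: -0.002
from [496.1  74.5  89.8] shift cm [-0.4  -0.02  0.03] turn [-0.    -0.     0.002] rows>= 1 jawyaw 78.7 t 37.4 f [ 0.3 -0.1  0.4] grip -0.002
```

```bash
python3 -m inch '[-0.3,0,0,0,0,0, -0.6,0,0,0,0,0, -0.8,0,0,0,0,0, -0.8,0,0,0,0,0]'
python3 -m inch '[-0.2,0,0,0,0,0, -0.3,0,0,0,0,0, -0.3,0,0,0,0,0]'
python3 - <<'E'
from h import *
go(492.2,75.6,90,78.7)
E
```

```text
time_s: 37.75
eef_pos: [488.4, 75.9, 89.3]
ee_rot: [0.704, -0.704, 0.07, -0.07]
force: [1.3, -0.5, 0.5]
grip_width: -0.002
time_s: 38.0
eef_pos: [485.9, 76.3, 89.1]
ee_rot: [-0.704, 0.704, -0.069, 0.07]
force: [5.2, 0.2, -2.0]
grip_width: 0.001
from [485.9  76.3  89.1] shift cm [ 0.63 -0.09  0.05] turn [-0.    -0.001  0.001] rows>= 1 jawyaw 78.7 t 38.0 f [ 5.2  0.2 -2. ] grip 0.001
```

```bash
python3 -m inch '[-0.2,0,0,0,0,0, -0.4,0,0,0,0,0, -0.4,0,0,0,0,0]'
python3 -m inch '[-0.2,0,0,0,0,0, -0.3,0,0,0,0,0, -0.3,0,0,0,0,0]'
python3 - <<'E'
from h import *
go(492.2,75.6,90,78.7)
snap('side','s36',5,(170,130,310,240))
E
```

```text
time_s: 38.25
eef_pos: [485.9, 76.3, 89.4]
ee_rot: [-0.704, 0.704, -0.066, 0.074]
force: [26.1, -2.2, -18.6]
grip_width: 0.003
time_s: 38.5
eef_pos: [485.8, 76.3, 89.6]
ee_rot: [-0.704, 0.704, -0.063, 0.077]
force: [40.5, -5.0, -29.3]
grip_width: -0.005
from [485.8  76.3  89.6] shift cm [ 0.64 -0.03  0.06] turn [-0.002 -0.002  0.019] rows>= 1 jawyaw 78.6 t 38.5 f [ 40.5  -5.  -29.3] grip -0.005
```

View pics/s36.png

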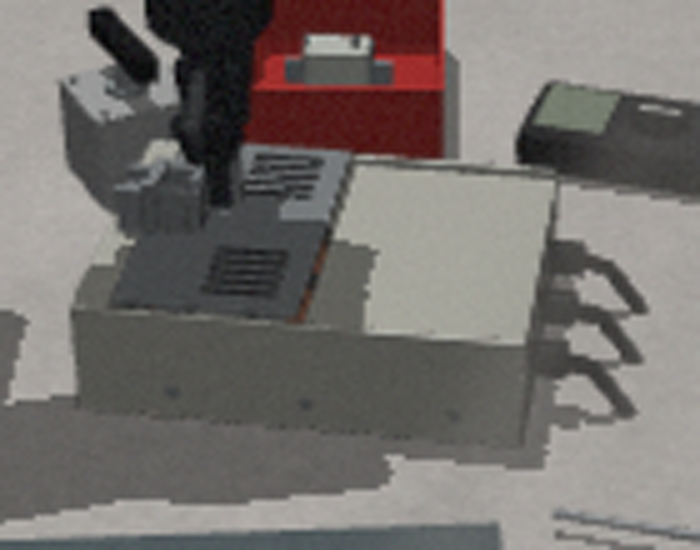

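```bash
python3 -m inch '[0.7,0,0,0,0,0, 1.3,0,0,0,0,0, 2,0,0,0,0,0, 2.5,-2,0,0,0,0, 2.5,-6,0,0,0,0, 2.5,-10,0,0,0,0, 2.5,-12,0,0,0,0,2.5,-12,0,0,0,0]'
python3 -m inch '[4,0,0,0,0,0,6,0,0,0,0,0,6,0,0,0,0,0,6,0,0,0,0,0,6,0,0,0,0,0]'
python3 - <<'E'
from h import *
c=ctrl.get_calibration('wrist');np.save('c40.npy',c,allow_pickle=True)
print(ctrl.sense()['eef_pos'],ctrl.sense()['force'])
im=snap('wrist','w40',1.5)[:,:,::-1];p=proj(c,(456.7,81.7,110),1);pi=p.astype(int);print(p)
q=pi-[60,45];q=np.maximum(q,0);print(q)
cv2.imwrite('pics/w40z.png',cv2.resize(im[q[1]:q[1]+90,q[0]:q[0]+120],None,fx=6,fy=6,interpolation=cv2.INTER_CUBIC))
E
```

```text
time_s: 39.22
eef_pos: [504.6, 73.0, 213.6]
ee_rot: [0.704, -0.704, 0.067, -0.072]
force: [1.4, 0.2, 0.5]
grip_width: -0.001
time_s: 39.63
eef_pos: [561.0, 61.4, 208.2]
ee_rot: [-0.704, 0.704, -0.071, 0.069]
force: [-0.1, 0.5, -0.4]
grip_width: 0.006
[561.03404056  61.42294575 208.21423448] [-0.0938822   0.547407   -0.42863144]
[252.66178237  69.47110162]
[192  24]
```

View pics/w40.png

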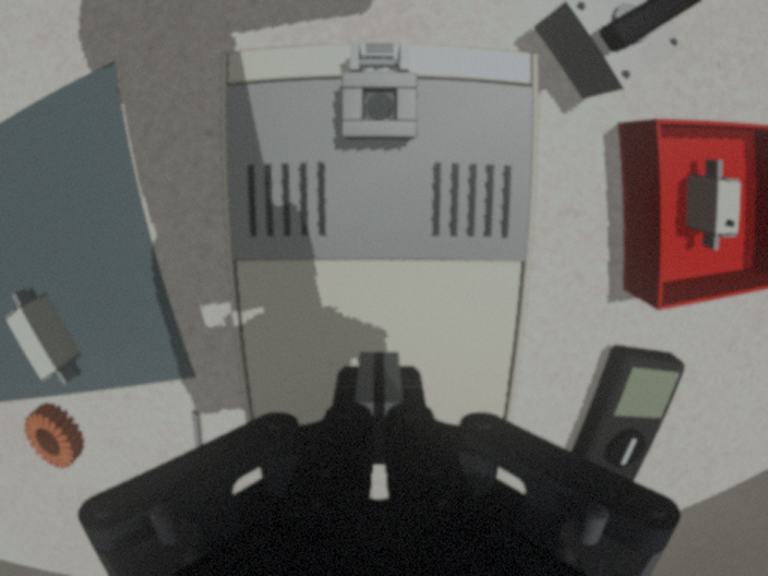

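View pics/w40z.png

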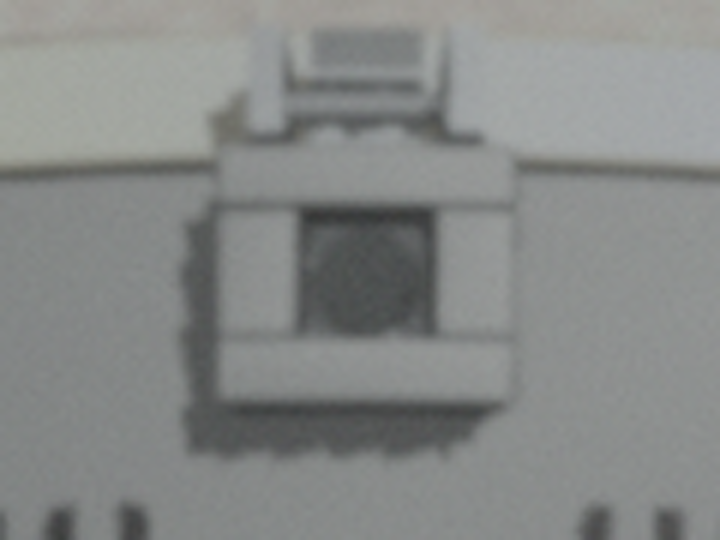

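Measured mouth centre is (253.0,69.3), against (252.7,69.5) predicted for shut. The hook tip shows in front of the striker bar, so the guard is shut and latched. One last overview.

```bash
python3 - <<'E'
from h import *
snap('top','t41',1.5);snap('side','s41',1.5)
E
```

```text
(no output)
```

View pics/t41.png

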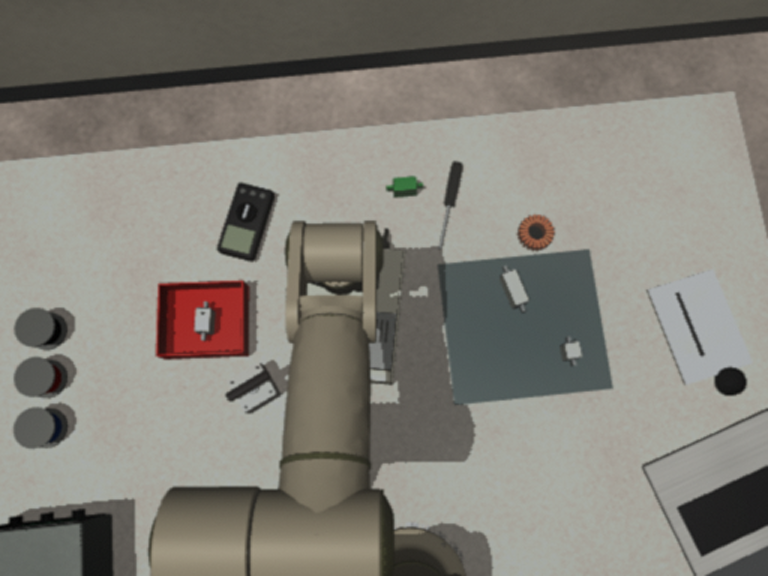

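View pics/s41.png

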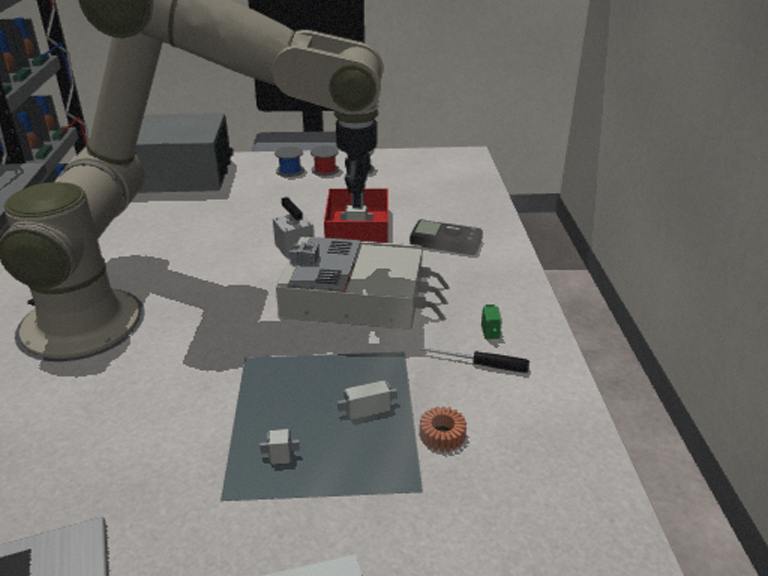

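Everything is in place: guard shut at (330,262), pin tool in its stand at (290,208), spent link in the bin. The short and long links, meter, choke, screwdriver and green look-alike haven't moved.

```bash
python3 -c "
from rig import ctrl
print(ctrl.finish_job())"
```

```text
the job is handed in; nothing more can be done
None
```

The unit is re-fused and the job is handed in after about 40 s of robot time.

**What I did**
- I held the release button down with the pin tool while sliding the guard to its stop, then put the tool back in its stand.
- Only way 2 held a spent link; it now stands in the scrap bin.
- I seated the three right-size links in ways 3, 2 and 1, then pushed the guard shut with the closed fingers.

**Last checks**
- **Links:** the wrist picture showed all three links with blades in both jaw pairs. All three bottomed at the same height, TCP 37–38 mm.
- **Guard:** the well mouth is within half a pixel of its starting shut position, and the hook shows past the striker. I did not do a pull test on the latch.
- **Bench:** the pin tool is standing in its stand. The short and long links, meter, choke, screwdriver and green look-alike look unmoved.

**Disagreements and limits**
- **Force:** after the guard was shut, my last push built up to about 40 N along the slide and 29 N down (about 50 N in all), on the fingertips. That is well above the 10 N needed but below the 120 N wrist limit. The 40 N limit is for the arm and the gripper's body.
- **Cameras:** the top and wrist cameras differed by 8–9 mm on the stand and bin. I worked from the wrist camera.
- **Jaws:** way 3's jaws sat about 1 mm in y from my first estimate, so I corrected that from the wrist pictures before seating.

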